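# Fetch the small cutting wheel from behind the glass

### The job

Move the tumbler, the bottle and the jar from the front of the wooden stand onto the black mat at the side, take the smaller of the two grinding wheels behind them and set it flat on the middle of the round wheel pad, and only then put the tumbler, the bottle and the jar back, each where it stood at the start. Keep everything upright, set things down rather than dropping them, and leave the large wheel where it is.

Things in the scene. Friction and masses are not known exactly. Their poses are not given: they have to be found in the camera images.
- stand: Low wooden stand, fixed, front (-x) to the robot. Board 170 mm (x) by 270 mm (y), top 20 mm above the table, 6 mm rim round it 10 mm higher. Origin: centre of its underside; z up. Tumbler, bottle, jar stand in a row along y, 50 mm in front of its middle, 88 mm apart, in any order; the wheels lie 30 mm behind its middle, 60 mm to either side, either way round (each to a few mm).
- side_mat: Black rubber mat lying on the table left or right of the stand, fixed, 270 mm (its x, roughly away from the robot) by 140 mm (its y), 4 mm thick. Origin: centre of its underside; z up. Side area on which the three vessels are parked.
- wheel_pad: Round aluminium pad with a cork face, fixed, 100 mm across, its top 12 mm above the table, on the other side of the stand from the mat. Origin: centre of its underside; z up. The small wheel goes on its middle.
- tumbler: Open violet cut-glass tumbler, straight-sided, 54 mm (foot) to 56 mm (rim) across, 105 mm tall, wall 4 mm, about 0.26 kg. Origin: centre of its underside; z up. Grip it from above across the outside, about 75 mm above its underside.
- bottle: White plastic bottle with a green cap, 122 mm tall, about 0.24 kg: body 58 mm across up to 68 mm, sloping shoulder to 84 mm, then a neck and a cap 33 mm across that reaches from 88 to 122 mm. Origin: centre of its underside; z up. Grip it by the cap, about 105 mm above its underside.
- jar: Closed amber glass jar with a paper band and a flat steel lid, 58 mm across, lid 60 mm, 98 mm tall (lid from 82 mm), about 0.32 kg. Origin: centre of its underside; z up. Grip it across body or lid, about 75 mm above its underside.
- small_wheel: The smaller grey grinding wheel, lying flat with its steel arbor pointing up, about 0.30 kg: disc 60 mm across and 14 mm thick, flange 34 mm across up to 20 mm, then a round arbor 20 mm across up to 54 mm with a tapered nose up to 62 mm. Origin: centre of its underside; z up. Grip it by the arbor, about 44 mm above its underside.
- large_wheel: The larger grey grinding wheel, not to be moved: the same shape, but its disc is 84 mm across and 16 mm thick, flange up to 22 mm, arbor 20 mm across and nose up to 62 mm, about 0.65 kg. Origin: centre of its underside; z up.
Not all that is in view belongs to the job. What is shaped like the bottle but red or yellow is not meant.

How it is judged (in metres and radians):
On the way, in this order (a step that is already met when the one before it is completed fails the run):
1. tumbler, bottle and jar stand released on the mat, the small wheel still in its place (x of tumbler in the frame of side_mat between -0.13 and 0.13 m and y of tumbler in the frame of side_mat between -0.065 and 0.065 m and z of each of tumbler, bottle, jar in the frame of side_mat below 0.01 m and angle between each of tumbler, bottle, jar's own z axis and vertical below 0.1 rad and contact force between the fingers and tumbler below 0.1 N and linear speed of each of tumbler, bottle, jar below 0.02 m/s and x of bottle in the frame of side_mat between -0.13 and 0.13 m and y of bottle in the frame of side_mat between -0.065 and 0.065 m and contact force between the fingers and bottle below 0.1 N and x of jar in the frame of side_mat between -0.13 and 0.13 m and y of jar in the frame of side_mat between -0.065 and 0.065 m and contact force between the fingers and jar below 0.1 N and distance of small_wheel from where it was at the start of the episode below 0.02 m), for 0.2 s.
2. the small wheel lies released on the middle of the pad, the three vessels still on the mat (horizontal distance between small_wheel and wheel_pad below 0.015 m and z of small_wheel in the frame of wheel_pad below 0.018 m and angle between each of small_wheel, tumbler, bottle, jar's own z axis and vertical below 0.1 rad and contact force between the fingers and small_wheel below 0.1 N and linear speed of each of small_wheel, tumbler, bottle, jar below 0.02 m/s and x of tumbler in the frame of side_mat between -0.13 and 0.13 m and y of tumbler in the frame of side_mat between -0.065 and 0.065 m and z of each of tumbler, bottle, jar in the frame of side_mat below 0.01 m and contact force between the fingers and tumbler below 0.1 N and x of bottle in the frame of side_mat between -0.13 and 0.13 m and y of bottle in the frame of side_mat between -0.065 and 0.065 m and contact force between the fingers and bottle below 0.1 N and x of jar in the frame of side_mat between -0.13 and 0.13 m and y of jar in the frame of side_mat between -0.065 and 0.065 m and contact force between the fingers and jar below 0.1 N), for 0.2 s.
At the end, for the whole second after the job is handed in: The small wheel lies flat on the pad within 15 mm of its middle; tumbler, bottle and jar stand upright (within 0.1 rad) on the stand, each within 15 mm of where it stood at the start; the large wheel is within 15 mm of its start; all are released and at rest (horizontal distance between small_wheel and wheel_pad below 0.015 m and z of small_wheel in the frame of wheel_pad below 0.018 m and angle between each of small_wheel, tumbler, bottle, jar's own z axis and vertical below 0.1 rad and contact force between the fingers and small_wheel below 0.1 N and linear speed of each of small_wheel, tumbler, bottle, jar, large_wheel below 0.02 m/s and distance of each of tumbler, bottle, jar, large_wheel from where it was at the start of the episode below 0.015 m and contact force between the fingers and tumbler below 0.1 N and contact force between the fingers and bottle below 0.1 N and contact force between the fingers and jar below 0.1 N); the robot touches nothing.
It fails at once if tumbler, bottle, jar or small wheel tipped by more than 0.5 rad (angle between any of tumbler, bottle, jar, small_wheel's own z axis and vertical above 0.5 rad).
It fails at once if tumbler, bottle, jar or small wheel dropped: out of the fingers with its underside more than 50 mm above the table ((contact force between the fingers and tumbler below 0.01 N and height (world z) of tumbler above 0.05 m) or (contact force between the fingers and bottle below 0.01 N and height (world z) of bottle above 0.05 m) or (contact force between the fingers and jar below 0.01 N and height (world z) of jar above 0.05 m) or (contact force between the fingers and small_wheel below 0.01 N and height (world z) of small_wheel above 0.05 m)).
It fails at once if large wheel moved by more than 20 mm (distance of large_wheel from where it was at the start of the episode above 0.02 m).
It also fails if it takes over 138 s, if anything falls off the work surface, if the arm or the gripper's body presses on something with over 40 N, if the wrist force passes 120 N, or if a joint passes its speed limit or range.

### The arm

A 6-joint arm with a two-finger parallel gripper is mounted at the origin on the work surface. World frame = base frame: x ahead of the robot, y to its left, z up, the work surface at z = 0. Lengths are in m, angles in degrees, forces in N, time in s.
With the tool pointing down it reaches from about 0.25 to 0.725 m from the base axis. Payload 9.7 kg.
Tool frame: the origin (TCP) lies at the very end of the fingers, on their centre line; the grasp point (between the pads) lies 19 mm behind it (bot.grip_depth is the distance from the TCP to the grasp point, in m); z points along the fingers, y is the direction in which the jaws open and shut (so a half turn about z gives the same grasp; the last joint's range is limited). The gripper opens to 85 mm and grips with 20 to 120 N. Pads are 22 mm wide; open, the fingers measure 114 mm over their backs; the gripper's body (76 mm by 85 mm) begins 54 mm behind the grasp point. The pads swing forward as they close: fully open they stand 13 mm farther back than shut.
Start: joints at [-74.427, 4.979, 10.078, 95.1, 0, 90], TCP at [0.148, -0.53, 0.196] pointing down, gripper open.
Joint ranges: [-179.16, 179.16], [-48.56, 103.87], [-65.8, 70.77], [-126.05, 130.52], [-82.76, 87.17], [-180, 180]. Speed limits (degrees/s): [127.2, 127.2, 147.25, 180, 180, 180].

### API

Orientations are given as [roll, pitch, yaw] about the fixed x, y, z axes, in that order (R = Rz(yaw) Ry(pitch) Rx(roll)).
In Python, from workcell import bot, viewer gives the robot as it stands.
- The arm moves only by the tool arm_command, never from a script. Its argument "motion" is a list of rows, each a list of 3 entries, a list of its own where there are three numbers: the opening, from 0 (shut) to 1 (fully open), then the shift along the tool's x, y, z in units of 60 mm (1.0 is 60 mm), then the turn, a rotation vector about the tool's x, y, z in units of 6 degrees (1.0 is 6 degrees). A call has 1 to 12 rows; each row shifts and turns the commanded pose from where the row before left it, along the tool's axes as they then stand; what a row does not reach is not made up. A row lasts 1/8 s, in which the tool goes at most 62.5 mm and 10.7 degrees, less where a joint would pass 70% of its speed; a pose out of reach is approached as far as the arm can. A call is refused whole if a number of a shift passes 1 or a number of a turn 1, either way. A call with a gripper value outside its range is refused whole. The fingers move at their own pace and stop on an object; "newtons" is the grip in N (left out, the last holds). Time passes only in rows, so rows that do not move let the fingers close. It gives the time, the measured TCP pose, the force and the opening at its end, in the units of the state.
- bot.get_obs(): the state, without advancing time (a new reading comes with each control period).
- viewer.camera(name): name is "scene" or "side" or "wrist"; returns the picture (420x560x3 uint8, blue, green, red); there is no depth.
- viewer.calibration(name): a dict with "fx", "fy", "cx", "cy" (pixels), "k1" (the pictures are not rectified: a ray, as slopes to the right and down, at radius r is drawn at 1 + k1 r^2 times it, then the intrinsics apply), "T" (4x4, takes a point from camera to world coordinates). Camera axes: x right, y down, z forward; pixel columns grow to the right and rows downward; lengths in m; the calibration is good to about 2 mm. A picture is of the moment at which its call begins: read the wrist's pose just before it. calibration takes no time and is no camera call; for the wrist camera it gives the pose at the moment of the call.
- bot.job_done(): hands the job in, once; it reports no verdict.
The state is a dict: "time": time; "q": joint angles; "qd": joint speeds; "joint_efforts": joint torques, N m; "ee_pos": TCP position; "tcp_rot": TCP orientation; "wrist_force": force on the tool from outside, world axes, zero at the start; "torque": the same for the moment, N m; "opening": finger opening in m.
Only numpy, scipy, OpenCV 4.12 (cv2) and the standard library are available. Lean on these libraries where they do the work, as an engineer would, in place of code of your own. Each camera call takes 0.05 s, during which the arm holds its last target.

## Working session

There is one attempt and no reset: what is moved stays moved. The work goes in short steps, Python scripts to look and compute and a tool call to move; the robot and the scene stay as the last step left them, time stands still between calls to the robot, and variables do not carry over. Pictures are saved under pics/ and viewed, and the job is handed in when it is done.

Besides the shell and the picture viewer there is one more tool, called after "Emit:" in YAML: its name, and indented under it one key for each argument. arm_command: Moves the arm, as the interface text tells. Its arguments: {"type":"object","properties":{"motion":{"type":"array"},"newtons":{"type":"number"}},"required":["motion"]}

```bash
ls; mkdir -p pics; python3 - <<'E'
from workcell import bot, viewer
import cv2, numpy as np
print(bot.get_obs(), bot.grip_depth)
for n in ("scene","side","wrist"):
    c=viewer.calibration(n); print(n,{k:(np.round(v,4).tolist() if k=="T" else v) for k,v in c.items()})
    cv2.imwrite(f"pics/{n}0.png",viewer.camera(n))
E
```

```text
pics
{'time': 0.0, 'q': array([-7.44264773e+01,  5.00874621e+00,  1.00341799e+01,  9.50993341e+01,
        1.54412730e-03,  9.00009471e+01]), 'qd': array([ 0.01964825, -0.04782993, -0.0602092 , -0.02889418, -0.03065805,
        0.0056381 ]), 'joint_efforts': array([ 1.35141348e-03, -5.20400620e+01,  4.64796853e+01,  1.67515530e-02,
        1.65986648e-05,  8.98077388e-06]), 'ee_pos': array([ 0.14759468, -0.52953726,  0.19490323]), 'tcp_rot': array([-1.79926100e+02, -1.54290447e-03,  1.55725736e+01]), 'wrist_force': array([-0.17975229, -0.15667791,  0.0519198 ]), 'torque': array([0.00703899, 0.0558637 , 0.01441709]), 'opening': 0.08517375094267521} 0.0187
scene {'fx': 471.64465367544693, 'fy': 471.64465367544693, 'cx': 283.66706336846545, 'cy': 208.49981640653127, 'k1': -0.030050029972589796, 'T': [[0.043, 0.5273, -0.8486, 1.318], [0.999, -0.0361, 0.0282, -0.0167], [-0.0157, -0.8489, -0.5283, 0.5518], [0.0, 0.0, 0.0, 1.0]]}
side {'fx': 386.69920065143117, 'fy': 386.69920065143117, 'cx': 281.79471583483434, 'cy': 209.16747168069523, 'k1': -0.10159756205768765, 'T': [[0.9941, -0.0739, 0.08, 0.4168], [-0.1089, -0.67, 0.7343, -0.6954], [-0.0006, -0.7387, -0.6741, 0.6917], [0.0, 0.0, 0.0, 1.0]]}
wrist {'fx': 366.4648032363749, 'fy': 366.4648032363749, 'cx': 278.0361134580014, 'cy': 212.10854186240772, 'k1': 0.031086480293511184, 'T': [[0.269, -0.9138, -0.3043, 0.2264], [-0.9632, -0.2552, -0.0849, -0.5075], [-0.0, 0.316, -0.9488, 0.3738], [0.0, 0.0, 0.0, 1.0]]}
```

View pics/scene0.png

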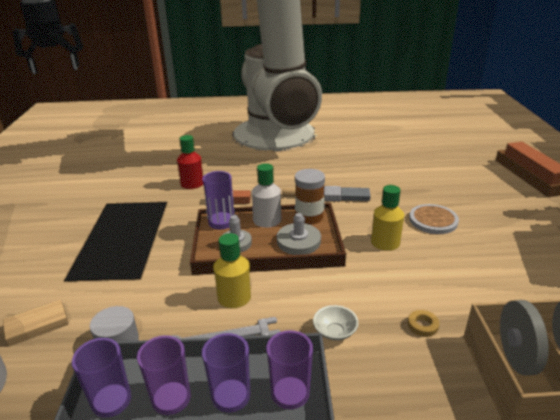

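View pics/side0.png

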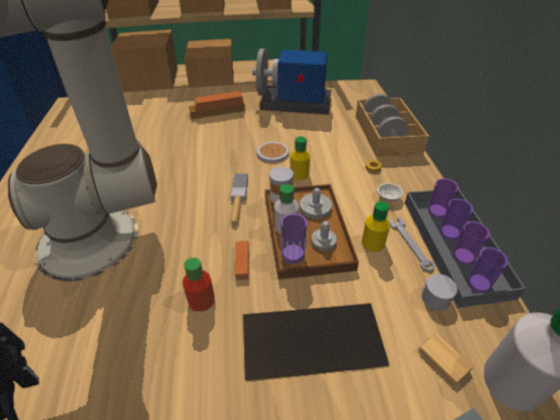

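View pics/wrist0.png

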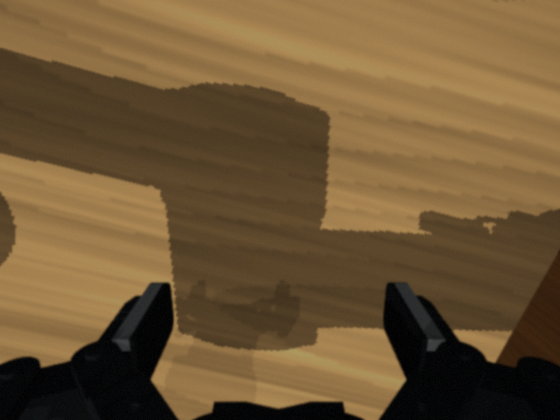

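```bash
python3 - <<'E'
import cv2
a=cv2.imread("pics/scene0.png");b=cv2.imread("pics/side0.png")
cv2.imwrite("pics/c1.png",cv2.resize(a[150:290,170:370],None,fx=4,fy=4,interpolation=cv2.INTER_CUBIC))
cv2.imwrite("pics/c2.png",cv2.resize(b[130:280,230:380],None,fx=4,fy=4,interpolation=cv2.INTER_CUBIC))
cv2.imwrite("pics/c3.png",cv2.resize(a[180:250,360:480],None,fx=5,fy=5,interpolation=cv2.INTER_CUBIC))
E
cat > h.py <<'E'
import numpy as np, cv2
from scipy.spatial.transform import Rotation as Ro
def ray(c,u,v):
    d=np.array([(u-c["cx"])/c["fx"],(v-c["cy"])/c["fy"]]); s=d.copy()
    for _ in range(30): s=d/(1+c["k1"]*(s@s))
    T=np.array(c["T"]); r=T[:3,:3]@np.array([s[0],s[1],1.]); return T[:3,3],r/np.linalg.norm(r)
def plane(c,u,v,z):
    o,r=ray(c,u,v); return o+r*(z-o[2])/r[2]
def tri(c1,p1,c2,p2):
    o1,r1=ray(c1,*p1);o2,r2=ray(c2,*p2)
    t=np.linalg.lstsq(np.c_[r1,-r2],o2-o1,rcond=None)[0]
    a=o1+r1*t[0];b=o2+r2*t[1]; return (a+b)/2,np.linalg.norm(a-b)
def proj(c,p):
    T=np.linalg.inv(np.array(c["T"]));q=T[:3,:3]@np.array(p)+T[:3,3];s=q[:2]/q[2];s=s*(1+c["k1"]*(s@s))
    return np.array([c["cx"]+c["fx"]*s[0],c["cy"]+c["fy"]*s[1]])
E
```

```text
(no output)
```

View pics/c1.png

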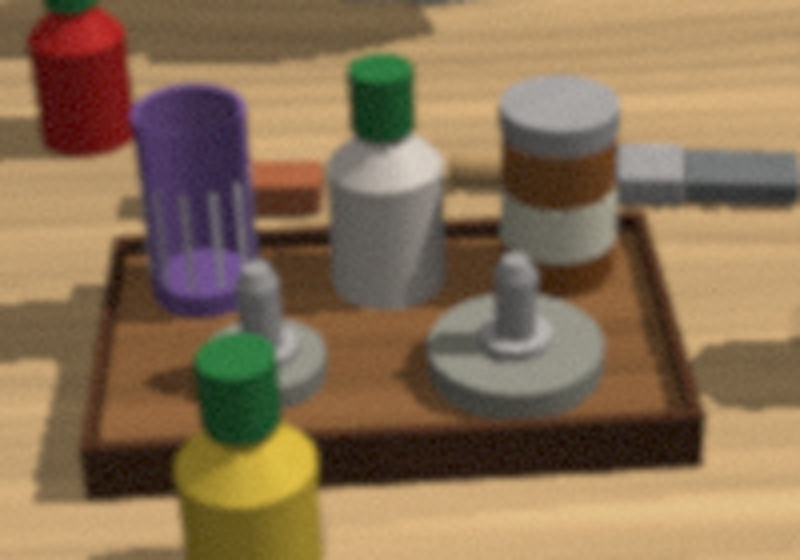

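View pics/c2.png

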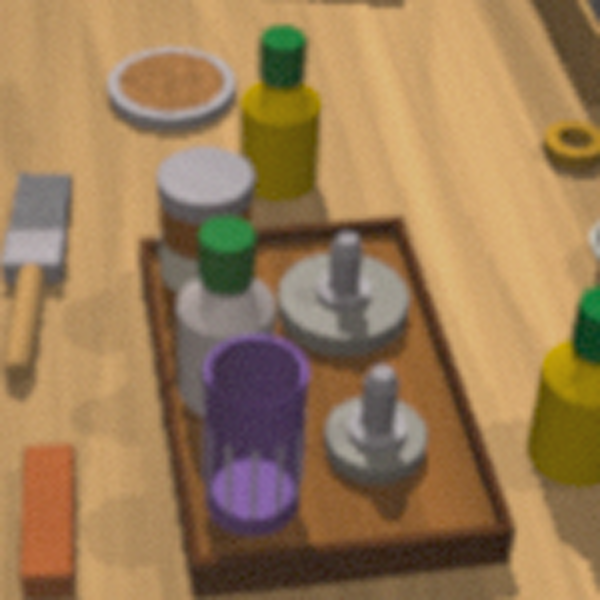

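View pics/c3.png

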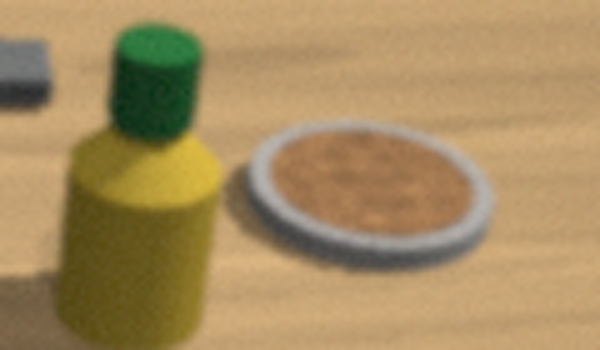

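```bash
python3 - <<'E'
from workcell import bot, viewer
from h import *
S=viewer.calibration("scene");D=viewer.calibration("side")
np.set_printoptions(precision=4,suppress=True)
for n,z,a,b in [("stFR",.03,(199.5,209.5),(278.8,271.3)),("stFL",.03,(330,203.8),(265.5,190.5)),("stBR",.03,(191,262.5),(357.5,262.5)),("stBL",.03,(345.5,253.8),(330.5,185.5)),
 ("tum",.125,(217.3,177),(294,221.8)),("bot",.142,(265.5,167.5),(287,188.5)),("jar",.118,(310,174.5),(281.8,175)),
 ("sw",.082,(234.5,216.5),(325,222.8)),("lw",.082,(298.8,214.3),(316.8,189.3)),("pad",.012,(434.4,216.6),(272.8,151)),
 ("red",.122,(187.5,140),(194,266)),("yelA",.122,(229,241.5),(380.5,209)),("yelB",.122,(391,190),(300.5,143))]:
    t,e=tri(S,a,D,b); print(n,z,t,round(e,4),plane(S,*a,z)[:2],plane(D,*b,z)[:2])
for nm,c in(("scene",S),("side",D)):
    im=cv2.imread(f"pics/{nm}0.png"); m=(im.max(2)<50).astype(np.uint8)
    roi=np.zeros_like(m)
    if nm=="scene": roi[195:285,60:175]=1
    else: roi[295:385,235:395]=1
    m=cv2.morphologyEx(m*roi,cv2.MORPH_OPEN,np.ones((3,3)))
    k=max(cv2.findContours(m,0,1)[0],key=cv2.contourArea)
    q=cv2.approxPolyDP(k,8,True)[:,0]; print(nm,q.tolist(),[plane(c,u,v,.004)[:2] for u,v in q])
    M=cv2.moments(k); 
E
```

```text
stFR 0.03 [ 0.4669 -0.1674  0.0259] 0.0026 [ 0.4718 -0.1655] [ 0.4672 -0.1721]
stFL 0.03 [0.4601 0.1109 0.0249] 0.001 [0.4677 0.1101] [0.46   0.1041]
stBR 0.03 [ 0.6445 -0.1629  0.0251] 0.0008 [ 0.6503 -0.1613] [ 0.643  -0.1673]
stBL 0.03 [0.639  0.1154 0.0251] 0.0047 [0.6425 0.1161] [0.6377 0.1061]
tum 0.125 [ 0.5054 -0.1175  0.1229] 0.0007 [ 0.5088 -0.1168] [ 0.5052 -0.12  ]
bot 0.142 [ 0.5016 -0.0236  0.1378] 0.0011 [ 0.5089 -0.0232] [ 0.5011 -0.0295]
jar 0.118 [0.498  0.0617 0.1148] 0.0066 [0.4984 0.0635] [0.4983 0.0525]
sw 0.082 [ 0.5816 -0.0839  0.0793] 0.001 [ 0.5851 -0.0832] [ 0.581  -0.0872]
lw 0.082 [0.5838 0.0351 0.0802] 0.0014 [0.5856 0.0354] [0.5834 0.032 ]
pad 0.012 [0.4992 0.3275 0.0067] 0.0034 [0.5046 0.3259] [0.4989 0.3167]
red 0.122 [ 0.2985 -0.2044  0.1119] 0.004 [ 0.3183 -0.1993] [ 0.3016 -0.2154]
yelA 0.122 [ 0.7055 -0.0853  0.1113] 0.0024 [ 0.7189 -0.0829] [ 0.7004 -0.098 ]
yelB 0.122 [0.5658 0.2065 0.1116] 0.0082 [0.577  0.2051] [0.5635 0.1832]
scene [[164, 203], [107, 205], [67, 280], [139, 277]] [array([ 0.3961, -0.2567]), array([ 0.3959, -0.3854]), array([ 0.6546, -0.3868]), array([ 0.6536, -0.2576])]
side [[361, 305], [368, 314], [354, 318], [370, 342], [366, 333], [378, 333]] [array([ 0.6307, -0.2601]), array([ 0.6396, -0.2832]), array([ 0.6087, -0.2889]), array([ 0.627 , -0.3454]), array([ 0.6242, -0.3253]), array([ 0.648 , -0.3283])]
```

Things that could be mistaken for each other, by scene pixel:
- **Bottle-shaped:** white bottle (266,200), which is the target. Red (190,165), yellow (232,275) and yellow (388,220) are not meant.
- **Tumblers:** the one on the stand (218,200) is the target. The four in the tray (100–290,375) are not.
- **Wheels:** small wheel (235,235) is the target. Large wheel (299,235) stays, and so do the wheels in the box (525,335).
- **Pad:** the round cork-faced pad (434,217) is the target. The bowl (335,322) and ring (423,322) are not.

The close crops confirm these choices, and the mat is at (120,240) on the -y side. I turn the tool first so the jaws lie along world x.

Emit:
arm_command:
  motion:
    - [1, [0, 0, -0.1], [0, 0, -1]]
    - [1, [0, 0, -0.1], [0, 0, -1]]
    - [1, [0, 0, -0.1], [0, 0, -1]]
    - [1, [0, 0, -0.1], [0, 0, -1]]
    - [1, [0, 0, -0.1], [0, 0, -1]]
    - [1, [0, 0, -0.1], [0, 0, -1]]
    - [1, [0, 0, -0.1], [0, 0, -1]]
    - [1, [0, 0, -0.1], [0, 0, -1]]
    - [1, [0, 0, -0.1], [0, 0, -1]]
    - [1, [0, 0, -0.1], [0, 0, -1]]
    - [1, [0, 0, 0], [0, 0, -1]]
    - [1, [0, 0, 0], [0, 0, -1]]
  newtons: 40

```text
time: 1.65
ee_pos: [0.1476, -0.5298, 0.2554]
tcp_rot: [-180.0, -0.0, 87.8]
wrist_force: [-0.2, 0.4, -0.6]
opening: 0.0855
```

Emit:
arm_command:
  motion:
    - [1, [0, 0, -0.1], [0, 0, -0.4]]
    - [1, [0.8, 0.59, 0], [0, 0, 0]]
    - [1, [0.8, 0.59, 0], [0, 0, 0]]
    - [1, [0.8, 0.59, 0], [0, 0, 0]]
    - [1, [0.8, 0.59, 0], [0, 0, 0]]
    - [1, [0.8, 0.59, 0], [0, 0, 0]]
    - [1, [0.8, 0.59, 0], [0, 0, 0]]
    - [1, [0.8, 0.59, 0], [0, 0, 0]]
    - [1, [0.8, 0.59, 0], [0, 0, 0]]
    - [1, [0.8, 0.59, 0], [0, 0, 0]]
    - [1, [0.8, 0.59, 0], [0, 0, 0]]
    - [1, [0, 0, 0], [0, 0, 0]]

```text
time: 3.15
ee_pos: [0.5032, -0.0469, 0.2602]
tcp_rot: [-179.9, -0.0, 90.2]
wrist_force: [-0.3, 0.5, -0.8]
opening: 0.0852
```

```bash
python3 - <<'E'
from workcell import bot, viewer
from h import *
import json
o=bot.get_obs();print(o["ee_pos"],o["tcp_rot"],o["q"])
c=viewer.calibration("wrist"); im=viewer.camera("wrist"); cv2.imwrite("pics/w1.png",im)
json.dump({k:(np.array(v).tolist()) for k,v in c.items()},open("w1.json","w"))
E
```

```text
[ 0.50322893 -0.04692714  0.26024611] [-1.79891161e+02 -3.49457114e-02  9.02454654e+01] [-5.34288625e+00  9.47446133e-01  1.31798697e+01  1.02344148e+02
  2.41808035e-02  8.44115915e+01]
```

View pics/w1.png

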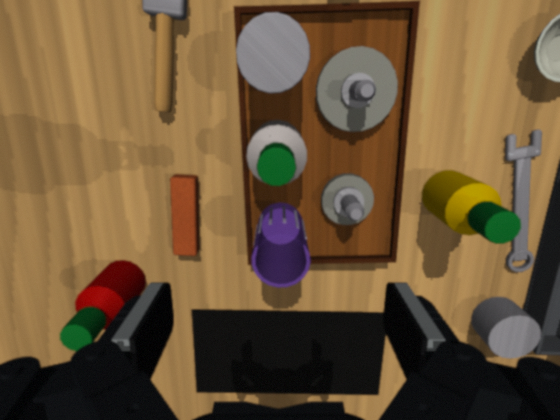

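```bash
python3 - <<'E'
from h import *
import json
c=json.load(open("w1.json")); im=cv2.imread("pics/w1.png"); hsv=cv2.cvtColor(im,cv2.COLOR_BGR2HSV)
def blob(lo,hi,r):
    m=cv2.inRange(hsv,lo,hi); z=np.zeros_like(m); z[r[0]:r[1],r[2]:r[3]]=255
    k=max(cv2.findContours(m&z,0,1)[0],key=cv2.contourArea); return cv2.minEnclosingCircle(k),cv2.contourArea(k),cv2.boundingRect(k)
print("green",blob((45,80,30),(85,255,255),(130,200,240,310)))
print("purple",blob((115,60,30),(150,255,255),(195,300,230,330)))
print("lid",blob((0,0,100),(180,40,255),(5,100,230,315)))
for n,u,v,z in [("tum",280,258,.125),("cap",276.5,165,.142),("jar",273,53,.118),("sdisc",348,199,.034),("snose",355,214,.082),("ldisc",357,88,.036),("lnose",368,90,.082),
 ("matTL",193,310,.004),("matTR",383,310,.004),("st1",236,7,.03),("st2",418,3,.03),("st3",250,262,.03),("st4",396,262,.03)]: print(n,np.round(plane(c,u,v,z),4))
E
```

```text
green (((275.54217529296875, 164.3373565673828), 21.393096923828125), 1243.0, (257, 143, 39, 43))
purple (((280.0, 244.92857360839844), 42.119041442871094), 3634.5, (251, 203, 60, 85))
lid (((273.0, 51.7088623046875), 39.909915924072266), 4478.5, (237, 12, 73, 80))
tum [ 0.5058 -0.1157  0.125 ]
cap [ 0.5023 -0.0238  0.142 ]
jar [0.499  0.0622 0.118 ]
sdisc [ 0.584  -0.0841  0.034 ]
snose [ 0.5828 -0.0861  0.082 ]
ldisc [0.5849 0.0363 0.036 ]
lnose [0.5859 0.0344 0.082 ]
matTL [ 0.388  -0.2523  0.004 ]
matTR [ 0.6477 -0.2506  0.004 ]
st1 [0.4613 0.1107 0.03  ]
st2 [0.6393 0.1142 0.03  ]
st3 [ 0.4695 -0.1667  0.03  ]
st4 [ 0.6487 -0.1655  0.03  ]
```

Emit:
arm_command:
  motion:
    - [1, [-0.6, 0.04, 0], [0, 0, 0]]
    - [1, [-0.55, 0, 0], [0, 0, 0]]
    - [1, [0, 0, 0.5], [0, 0, 0]]
    - [1, [0, 0, 0.7], [0, 0, 0]]
    - [1, [0, 0, 0.7], [0, 0, 0]]
    - [1, [0, 0, 0.6], [0, 0, 0]]
    - [1, [0, 0, 0.4], [0, 0, 0]]
    - [1, [0, 0, 0.17], [0, 0, 0]]
    - [1, [0, 0, 0], [0, 0, 0]]
    - [1, [0, 0, 0], [0, 0, 0]]

```text
time: 4.45
ee_pos: [0.5047, -0.1194, 0.0787]
tcp_rot: [179.9, 0.0, 89.9]
wrist_force: [1.0, -0.1, 1.0]
opening: 0.0849
```

```bash
python3 - <<'E'
from workcell import bot, viewer
import cv2
cv2.imwrite("pics/s2.png",cv2.resize(viewer.camera("side")[60:300,180:400],None,fx=2.4,fy=2.4))
E
```

```text
(no output)
```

View pics/s2.png

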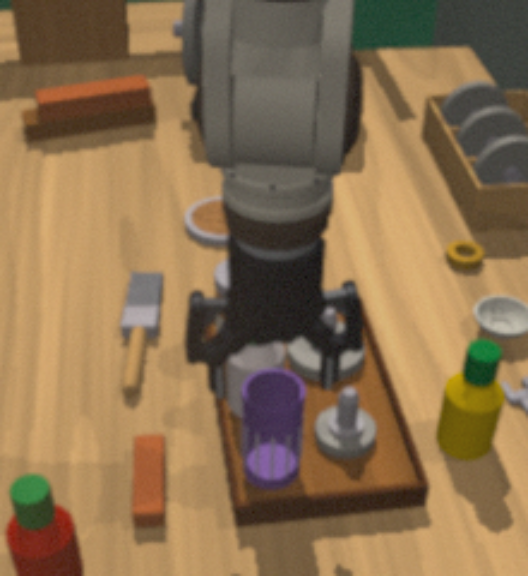

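```bash
python3 - <<'E'
from workcell import bot, viewer
from h import *
o=bot.get_obs();print(o["ee_pos"],o["time"],o["q"],o["wrist_force"])
D=viewer.calibration("side")
for z in (.079,.1,.125,.26):print(z,[proj(D,(x,-.119,z)).round(0) for x in(.455,.505,.555)])
cv2.imwrite("pics/s3.png",viewer.camera("side"))
cv2.imwrite("pics/w3.png",viewer.camera("wrist"))
print(bot.get_obs()["time"])
E
```

```text
[ 0.50481104 -0.11932668  0.0786556 ] 4.5 [-1.32975118e+01 -1.22616095e-01 -8.12149829e+00  8.18969248e+01
 -3.05227449e-03  7.67442335e+01] [-0.78351402  0.52131996 -0.40001659]
0.079 [array([271., 238.]), array([293., 237.]), array([316., 235.])]
0.1 [array([270., 232.]), array([294., 230.]), array([317., 228.])]
0.125 [array([270., 223.]), array([294., 221.]), array([317., 220.])]
0.26 [array([269., 171.]), array([295., 170.]), array([322., 168.])]
4.6
```

View pics/w3.png

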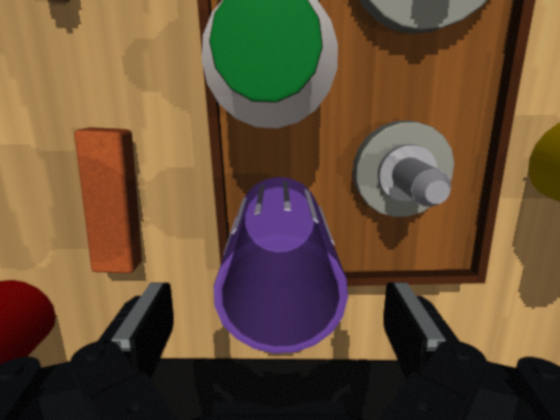

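View pics/s3.png

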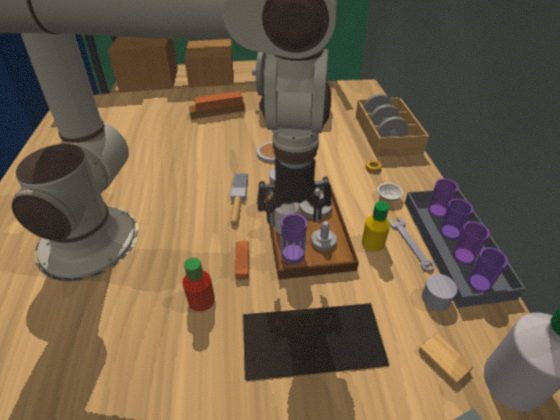

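```bash
python3 - <<'E'
from workcell import bot, viewer
from h import *
im=cv2.imread("pics/s3.png")
cv2.imwrite("pics/s3c.png",cv2.convertScaleAbs(cv2.resize(im[160:280,240:360],None,fx=5,fy=5,interpolation=cv2.INTER_CUBIC),alpha=1.8,beta=20))
im=viewer.camera("scene"); cv2.imwrite("pics/s4c.png",cv2.convertScaleAbs(cv2.resize(im[140:260,180:300],None,fx=5,fy=5,interpolation=cv2.INTER_CUBIC),alpha=1.8,beta=20))
c=viewer.calibration("wrist");print(plane(c,281,290,.125)); S=viewer.calibration("scene");print(proj(S,(.505,-.119,.079)))
E
```

```text
[ 0.50647381 -0.11501007  0.125     ]
[218.41618009 196.59858868]
```

View pics/s3c.png

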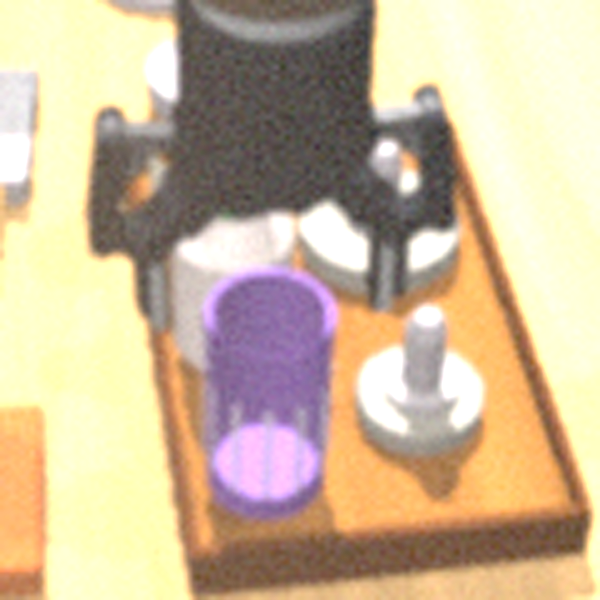

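View pics/s4c.png

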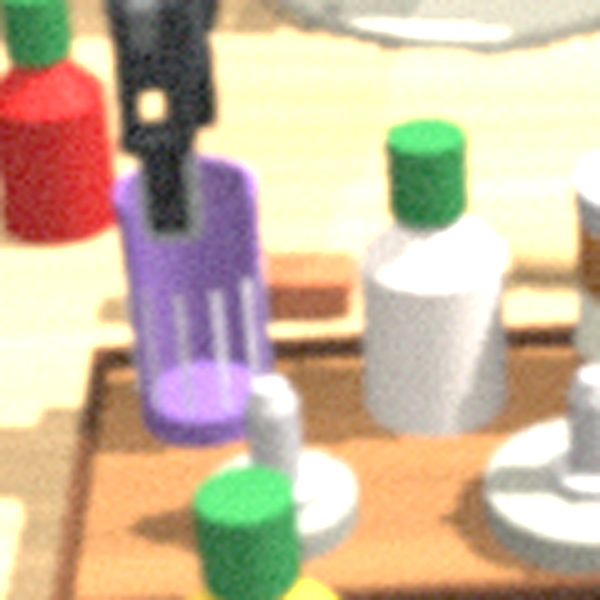

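The fingers straddle the tumbler, about 4 mm off in y. Correct that and grip.

Emit:
arm_command:
  motion:
    - [1, [0.06, 0, 0.03], [0, 0, 0]]
    - [0.3, [0, 0, 0], [0, 0, 0]]
    - [0.3, [0, 0, 0], [0, 0, 0]]
    - [0.3, [0, 0, 0], [0, 0, 0]]
    - [0.3, [0, 0, 0], [0, 0, 0]]
    - [0.3, [0, 0, 0], [0, 0, 0]]
    - [0.3, [0, 0, 0], [0, 0, 0]]

```text
time: 5.52
ee_pos: [0.5045, -0.1154, 0.0761]
tcp_rot: [180.0, 0.0, 90.0]
wrist_force: [0.9, 1.2, 5.9]
opening: 0.0534
```

Emit:
arm_command:
  motion:
    - [0, [0, 0, 0], [0, 0, 0]]
    - [0, [0, 0, 0], [0, 0, 0]]
    - [0, [0, 0, -0.2], [0, 0, 0]]
    - [0, [0, 0, -0.4], [0, 0, 0]]
    - [0, [0, 0, -0.4], [0, 0, 0]]
    - [0, [0, 0, -0.2], [0, 0, 0]]
    - [0, [0, 0, 0], [0, 0, 0]]

```text
time: 6.4
ee_pos: [0.5046, -0.1155, 0.1481]
tcp_rot: [180.0, 0.0, 90.0]
wrist_force: [-0.3, 0.2, -2.3]
opening: 0.0535
```

Emit:
arm_command:
  motion:
    - [0, [-0.3, 0.13, 0], [0, 0, 0]]
    - [0, [-0.5, 0.21, 0], [0, 0, 0]]
    - [0, [-0.6, 0.26, 0], [0, 0, 0]]
    - [0, [-0.7, 0.3, 0], [0, 0, 0]]
    - [0, [-0.7, 0.3, 0], [0, 0, 0]]
    - [0, [-0.6, 0.25, 0], [0, 0, 0]]
    - [0, [-0.34, 0.14, 0], [0, 0, 0]]
    - [0, [0, 0, 0.3], [0, 0, 0]]
    - [0, [0, 0, 0.5], [0, 0, 0]]
    - [0, [0, 0, 0.3], [0, 0, 0]]
    - [0, [0, 0, 0.2], [0, 0, 0]]
    - [0, [0, 0, 0], [0, 0, 0]]

```text
time: 7.9
ee_pos: [0.5991, -0.3398, 0.0687]
tcp_rot: [-179.9, -0.0, 90.0]
wrist_force: [0.4, -0.7, -2.8]
opening: 0.0534
```

Emit:
arm_command:
  motion:
    - [0, [0, 0, 0.06], [0, 0, 0]]
    - [0, [0, 0, 0.05], [0, 0, 0]]
    - [0, [0, 0, 0.02], [0, 0, 0]]
    - [0, [0, 0, 0], [0, 0, 0]]

```text
time: 8.4
ee_pos: [0.5996, -0.3398, 0.0619]
tcp_rot: [180.0, 0.0, 90.0]
wrist_force: [-0.3, -0.9, -2.6]
opening: 0.0535
```

Emit:
arm_command:
  motion:
    - [0, [0, 0, 0.03], [0, 0, 0]]
    - [0, [0, 0, 0.01], [0, 0, 0]]
    - [0, [0, 0, 0], [0, 0, 0]]

```text
time: 8.78
ee_pos: [0.5998, -0.34, 0.0602]
tcp_rot: [179.9, 0.0, 90.0]
wrist_force: [0.5, 0.4, 4.8]
opening: 0.0536
```

Emit:
arm_command:
  motion:
    - [1, [0, 0, 0], [0, 0, 0]]
    - [1, [0, 0, 0], [0, 0, 0]]
    - [1, [0, 0, 0], [0, 0, 0]]
    - [1, [0, 0, 0], [0, 0, 0]]
    - [1, [0, 0, -0.3], [0, 0, 0]]
    - [1, [0, 0, -0.6], [0, 0, 0]]
    - [1, [0, 0, -0.8], [0, 0, 0]]
    - [1, [0, 0, -0.6], [0, 0, 0]]
    - [1, [0.6, -0.18, 0], [0, 0, 0]]
    - [1, [0.9, -0.28, 0], [0, 0, 0]]
    - [1, [0.9, -0.28, 0], [0, 0, 0]]
    - [1, [0.9, -0.28, 0], [0, 0, 0]]

```text
time: 10.28
ee_pos: [0.5378, -0.1403, 0.1989]
tcp_rot: [179.9, 0.0, 90.0]
wrist_force: [1.0, 0.2, 0.7]
opening: 0.0856
```

Emit:
arm_command:
  motion:
    - [1, [0.8, -0.25, 0], [0, 0, 0]]
    - [1, [0.8, -0.25, 0], [0, 0, 0]]
    - [1, [0.37, -0.11, 0], [0, 0, 0]]
    - [1, [0, 0, 0], [0, 0, 0]]
    - [1, [0, 0, 0.3], [0, 0, 0]]
    - [1, [0, 0, 0.5], [0, 0, 0]]
    - [1, [0, 0, 0.5], [0, 0, 0]]
    - [1, [0, 0, 0.24], [0, 0, 0]]
    - [1, [0, 0, 0], [0, 0, 0]]

```text
time: 11.4
ee_pos: [0.5017, -0.0241, 0.1049]
tcp_rot: [-179.9, 0.0, 89.9]
wrist_force: [0.2, 0.7, 1.1]
opening: 0.0853
```

```bash
python3 - <<'E'
from workcell import bot, viewer
from h import *
a=viewer.camera("scene");b=viewer.camera("side");w=viewer.camera("wrist")
k=np.hstack([cv2.resize(a[120:290,60:340],(500,304)),cv2.resize(b[120:390,200:400],(225,304))])
cv2.imwrite("pics/p5.png",np.vstack([k,cv2.resize(w,(725,544))[:290]]))
o=bot.get_obs();print(o["ee_pos"])
c=viewer.calibration("wrist");S=viewer.calibration("scene")
hsv=cv2.cvtColor(w,cv2.COLOR_BGR2HSV);m=cv2.inRange(hsv,(45,80,30),(85,255,255))
for k in cv2.findContours(m,0,1)[0]:
    if cv2.contourArea(k)>800:
        r=cv2.boundingRect(k);print(r)
E
```

```text
[ 0.50261802 -0.02384037  0.10639929]
(239, 229, 73, 90)
```

View pics/p5.png

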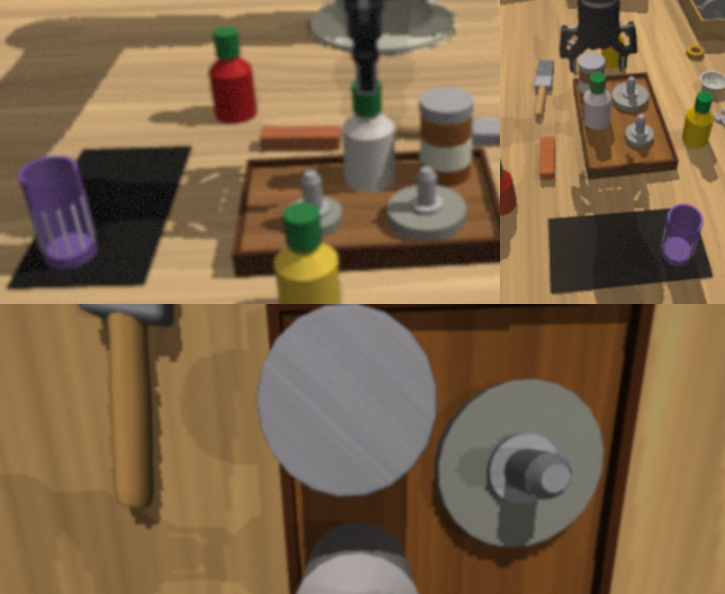

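The tumbler stands on the mat, at about (60,210) in the mosaic. The fingers straddle the green cap at (367,95). Grip it.

Emit:
arm_command:
  motion:
    - [0, [0, 0, 0], [0, 0, 0]]
    - [0, [0, 0, 0], [0, 0, 0]]
    - [0, [0, 0, 0], [0, 0, 0]]
    - [0, [0, 0, 0], [0, 0, 0]]
    - [0, [0, 0, 0], [0, 0, 0]]
    - [0, [0, 0, 0], [0, 0, 0]]
    - [0, [0, 0, 0], [0, 0, 0]]
    - [0, [0, 0, 0], [0, 0, 0]]

```text
time: 12.55
ee_pos: [0.5039, -0.0236, 0.1073]
tcp_rot: [179.7, 0.0, 90.0]
wrist_force: [3.6, 0.1, 10.5]
opening: -0.0
```

```bash
python3 - <<'E'
from workcell import bot, viewer
from h import *
a=viewer.camera("scene");b=viewer.camera("side")
cv2.imwrite("pics/p6.png",np.hstack([cv2.resize(a[120:250,210:340],(400,400)),cv2.resize(b[110:260,230:380],(400,400))]))
o=bot.get_obs();print(o["ee_pos"],o["opening"],o["wrist_force"])
E
```

```text
[ 0.50389025 -0.02359384  0.10727144] 0.0002913616607863884 [ 4.02456303 -0.3199977  10.81634072]
```

View pics/p6.png

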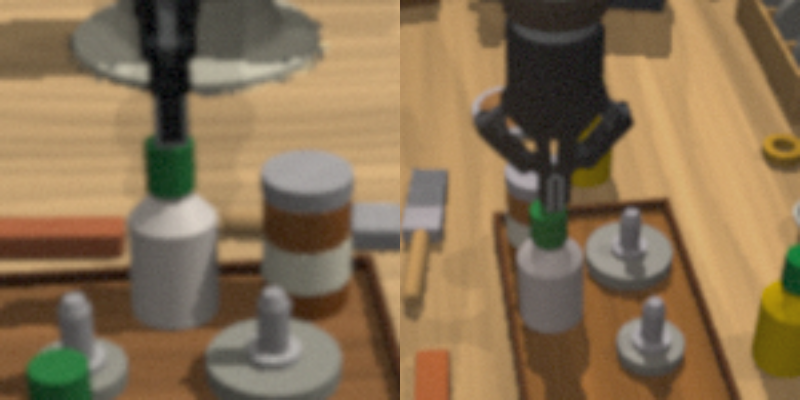

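```bash
python3 - <<'E'
from workcell import bot, viewer
from h import *
S=viewer.calibration("scene");D=viewer.calibration("side")
for z in (.107,.125,.142): print(z,proj(S,(.504,-.0236,z)),proj(D,(.504,-.0236,z)))
a=cv2.imread("pics/p6.png")
w=viewer.camera("wrist");cv2.imwrite("pics/w6.png",w);o=bot.get_obs();print(o["ee_pos"],o["q"],o["joint_efforts"])
E
```

```text
0.107 [265.90449941 182.31567282] [287.81832634 198.50726354]
0.125 [265.57560598 174.17966509] [287.89544015 192.53573141]
0.142 [265.25900669 166.34076823] [287.96993999 186.74547885]
[ 0.50389643 -0.02356448  0.10725923] [-2.68159482e+00 -2.47360611e+00 -7.27556644e+00  8.48804749e+01
  6.50402201e-03  8.73373277e+01] [-1.50897224e-01 -3.87848747e+01  3.99437428e+01  1.42299972e+00
 -8.64449283e-02  7.60239873e-04]
```

View pics/w6.png

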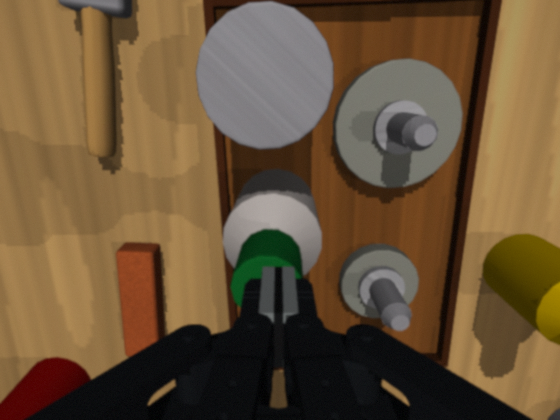

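The picture shows the shut fingertips resting on top of the cap. Their real end is about 35 mm above the reported TCP, so grasps have to go about 35 mm lower. Back off, open, and descend while watching the force.

Emit:
arm_command:
  motion:
    - [0, [0, 0, -0.3], [0, 0, 0]]
    - [0, [0, 0, -0.3], [0, 0, 0]]
    - [1, [0, 0, 0], [0, 0, 0]]
    - [1, [0, 0, 0], [0, 0, 0]]
    - [1, [0, 0, 0], [0, 0, 0]]
    - [1, [0, 0, 0], [0, 0, 0]]
    - [1, [0, 0, 0], [0, 0, 0]]

```text
time: 13.58
ee_pos: [0.5018, -0.0236, 0.1407]
tcp_rot: [-180.0, -0.0, 90.0]
wrist_force: [0.4, -0.3, 0.1]
opening: 0.0854
```

```bash
python3 - <<'E'
from workcell import bot, viewer
from h import *
a=viewer.camera("scene");w=viewer.camera("wrist");c=viewer.calibration("wrist");o=bot.get_obs()
cv2.imwrite("pics/p7.png",np.hstack([cv2.resize(a[120:250,210:340],(400,400)),cv2.resize(w,(400,300))[:].copy() if 0 else cv2.copyMakeBorder(cv2.resize(w,(400,300)),0,100,0,0,0)]))
print(o["ee_pos"],o["opening"],o["wrist_force"])
hsv=cv2.cvtColor(w,cv2.COLOR_BGR2HSV);m=cv2.inRange(hsv,(45,80,30),(85,255,255))
for k in cv2.findContours(m,0,1)[0]:
    if cv2.contourArea(k)>800:
        r=cv2.boundingRect(k);print(r)
E
```

```text
[ 0.50184514 -0.02356723  0.14087261] 0.08523503558949672 [-0.33266179  0.70101166 -0.23964992]
(250, 210, 60, 72)
```

View pics/p7.png

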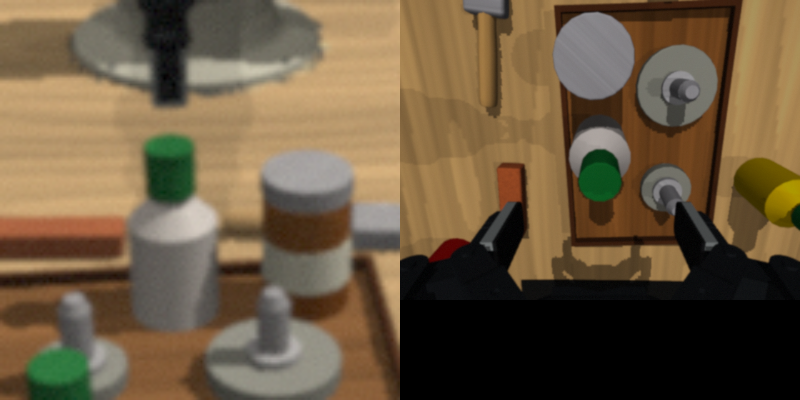

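Emit:
arm_command:
  motion:
    - [1, [0, 0, 0.3], [0, 0, 0]]
    - [1, [0, 0, 0.4], [0, 0, 0]]
    - [1, [0, 0, 0.3], [0, 0, 0]]
    - [1, [0, 0, 0.15], [0, 0, 0]]
    - [1, [0, 0, 0], [0, 0, 0]]
    - [0, [0, 0, 0], [0, 0, 0]]
    - [0, [0, 0, 0], [0, 0, 0]]
    - [0, [0, 0, 0], [0, 0, 0]]
    - [0, [0, 0, 0], [0, 0, 0]]
    - [0, [0, 0, 0], [0, 0, 0]]
    - [0, [0, 0, 0], [0, 0, 0]]
    - [0, [0, 0, 0], [0, 0, 0]]

```text
time: 15.18
ee_pos: [0.5023, -0.0236, 0.0725]
tcp_rot: [179.9, 0.0, 90.0]
wrist_force: [0.9, -0.1, 5.9]
opening: 0.0321
```

Emit:
arm_command:
  motion:
    - [0, [0, 0, -0.2], [0, 0, 0]]
    - [0, [0, 0, -0.4], [0, 0, 0]]
    - [0, [0, 0, -0.4], [0, 0, 0]]
    - [0, [0, 0, -0.2], [0, 0, 0]]
    - [0, [0, 0, 0], [0, 0, 0]]

```text
time: 15.8
ee_pos: [0.5022, -0.0236, 0.1444]
tcp_rot: [180.0, 0.0, 90.0]
wrist_force: [0.8, 0.4, -2.8]
opening: 0.0321
```

```bash
python3 - <<'E'
from workcell import bot, viewer
from h import *
a=viewer.camera("scene");b=viewer.camera("side")
cv2.imwrite("pics/p8.png",np.hstack([cv2.resize(a[80:280,160:360],(400,400)),cv2.resize(b[80:280,200:400],(400,400))]))
E
```

```text
(no output)
```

View pics/p8.png

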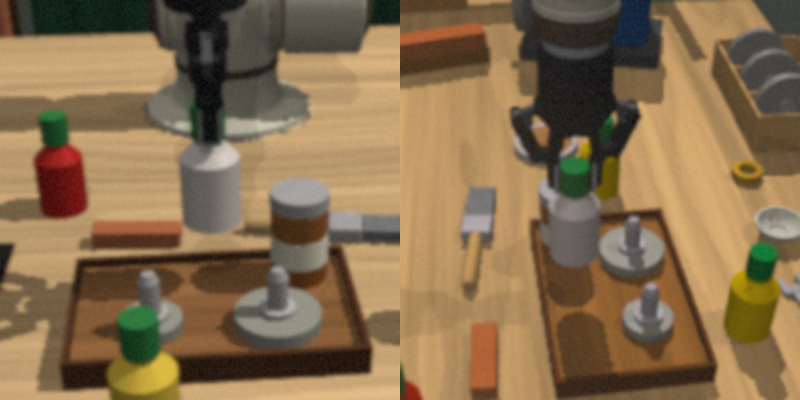

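Emit:
arm_command:
  motion:
    - [0, [-0.4, -0.14, 0], [0, 0, 0]]
    - [0, [-0.6, -0.14, 0], [0, 0, 0]]
    - [0, [-0.8, -0.14, 0], [0, 0, 0]]
    - [0, [-0.8, -0.14, 0], [0, 0, 0]]
    - [0, [-0.8, -0.14, 0], [0, 0, 0]]
    - [0, [-0.8, -0.14, 0], [0, 0, 0]]
    - [0, [-0.7, -0.14, 0], [0, 0, 0]]
    - [0, [-0.46, -0.14, 0], [0, 0, 0]]
    - [0, [0, 0, 0.3], [0, 0, 0]]
    - [0, [0, 0, 0.5], [0, 0, 0]]
    - [0, [0, 0, 0.4], [0, 0, 0]]
    - [0, [0, 0, 0.15], [0, 0, 0]]

```text
time: 17.4
ee_pos: [0.4335, -0.3434, 0.0601]
tcp_rot: [-179.8, -0.2, 90.0]
wrist_force: [-0.7, 0.4, -1.5]
opening: 0.0323
```

Emit:
arm_command:
  motion:
    - [0, [0, 0, 0.06], [0, 0, 0]]
    - [0, [0, 0, 0.04], [0, 0, 0]]
    - [0, [0, 0, 0.02], [0, 0, 0]]
    - [0, [0, 0, 0], [0, 0, 0]]

```text
time: 17.9
ee_pos: [0.435, -0.3454, 0.0566]
tcp_rot: [179.9, 0.0, 90.0]
wrist_force: [0.8, -0.5, 0.6]
opening: 0.0319
```

Emit:
arm_command:
  motion:
    - [1, [0, 0, 0.01], [0, 0, 0]]
    - [1, [0, 0, 0], [0, 0, 0]]
    - [1, [0, 0, 0], [0, 0, 0]]
    - [1, [0, 0, 0], [0, 0, 0]]
    - [1, [0, 0, 0], [0, 0, 0]]
    - [1, [0, 0, -0.3], [0, 0, 0]]
    - [1, [0, 0, -0.6], [0, 0, 0]]
    - [1, [0, 0, -0.7], [0, 0, 0]]
    - [1, [0, 0, -0.31], [0, 0, 0]]
    - [1, [0.5, 0.08, 0], [0, 0, 0]]
    - [1, [0.9, 0.14, 0], [0, 0, 0]]
    - [1, [0.9, 0.14, 0], [0, 0, 0]]

```text
time: 19.4
ee_pos: [0.4564, -0.206, 0.1712]
tcp_rot: [179.9, 0.0, 89.9]
wrist_force: [1.1, 0.6, -0.6]
opening: 0.0853
```

Emit:
arm_command:
  motion:
    - [1, [0.9, 0.14, 0], [0, 0, 0]]
    - [1, [0.9, 0.14, 0], [0, 0, 0]]
    - [1, [0.9, 0.14, 0], [0, 0, 0]]
    - [1, [0.9, 0.14, 0], [0, 0, 0]]
    - [1, [0.6, 0.1, 0], [0, 0, 0]]
    - [1, [0.29, 0.05, 0], [0, 0, 0]]
    - [1, [0, 0, 0], [0, 0, 0]]

```text
time: 20.27
ee_pos: [0.4991, 0.0627, 0.1704]
tcp_rot: [180.0, 0.0, 90.1]
wrist_force: [0.5, -0.9, 0.0]
opening: 0.0854
```

```bash
python3 - <<'E'
from workcell import bot, viewer
from h import *
o=bot.get_obs();c=viewer.calibration("wrist");w=viewer.camera("wrist");a=viewer.camera("scene");b=viewer.camera("side")
print(o["ee_pos"],o["tcp_rot"],o["opening"],o["wrist_force"])
cv2.imwrite("pics/w9.png",w)
cv2.imwrite("pics/p9.png",np.hstack([cv2.resize(a[120:300,60:360],(500,300)),cv2.resize(b[120:390,200:400],(222,300))]))
import json
json.dump({k:(np.array(v).tolist()) for k,v in c.items()},open("w9.json","w"))
E
```

```text
[0.49906664 0.06272209 0.17040013] [1.79975485e+02 5.30392515e-03 9.00612919e+01] 0.08537734219076124 [ 0.48370447 -0.93677219  0.02504472]
```

View pics/w9.png

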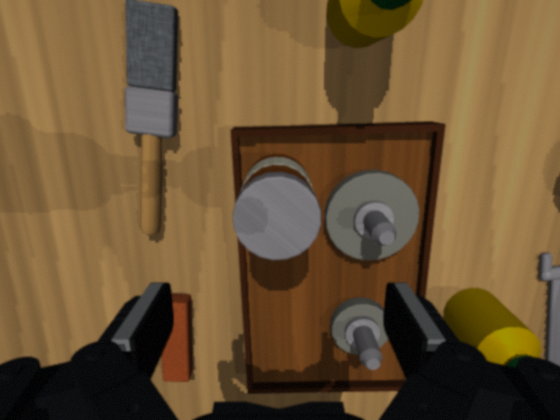

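View pics/p9.png

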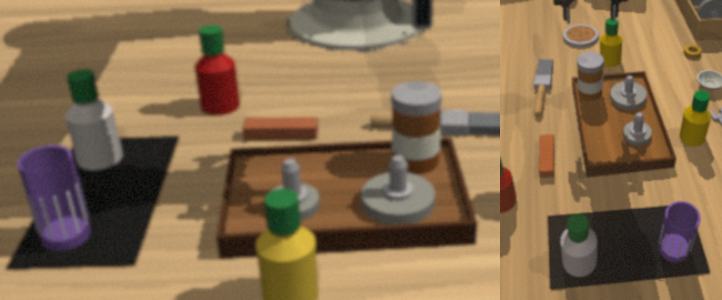

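Tumbler and bottle both stand on the mat, at (55,200) and (92,125) in the mosaic. The jar lid, at (277,215) in the wrist view, is centred between the fingers.

Emit:
arm_command:
  motion:
    - [1, [0, 0, 0.4], [0, 0, 0]]
    - [1, [0, 0, 0.6], [0, 0, 0]]
    - [1, [0, 0, 0.5], [0, 0, 0]]
    - [1, [0, 0, 0.3], [0, 0, 0]]
    - [1, [0, 0, 0.2], [0, 0, 0]]
    - [1, [0, 0, 0.06], [0, 0, 0]]
    - [1, [0, 0, 0], [0, 0, 0]]
    - [0, [0, 0, 0], [0, 0, 0]]
    - [0, [0, 0, 0], [0, 0, 0]]
    - [0, [0, 0, 0], [0, 0, 0]]
    - [0, [0, 0, 0], [0, 0, 0]]
    - [0, [0, 0, 0], [0, 0, 0]]

```text
time: 21.92
ee_pos: [0.4994, 0.0623, 0.0471]
tcp_rot: [179.9, -0.0, 90.0]
wrist_force: [-2.3, -0.5, 6.1]
opening: 0.0587
```

Emit:
arm_command:
  motion:
    - [0, [0, 0, 0], [0, 0, 0]]
    - [0, [0, 0, -0.2], [0, 0, 0]]
    - [0, [0, 0, -0.4], [0, 0, 0]]
    - [0, [0, 0, -0.4], [0, 0, 0]]
    - [0, [0, 0, -0.2], [0, 0, 0]]
    - [0, [0, 0, 0], [0, 0, 0]]

```text
time: 22.68
ee_pos: [0.4994, 0.0623, 0.1188]
tcp_rot: [179.9, -0.0, 90.0]
wrist_force: [-0.1, 0.5, -3.6]
opening: 0.0589
```

```bash
python3 - <<'E'
from workcell import bot, viewer
from h import *
a=viewer.camera("scene");b=viewer.camera("side")
cv2.imwrite("pics/p10.png",np.hstack([cv2.resize(a[80:280,200:400],(400,400)),cv2.resize(b[80:280,200:400],(400,400))]))
E
```

```text
(no output)
```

View pics/p10.png

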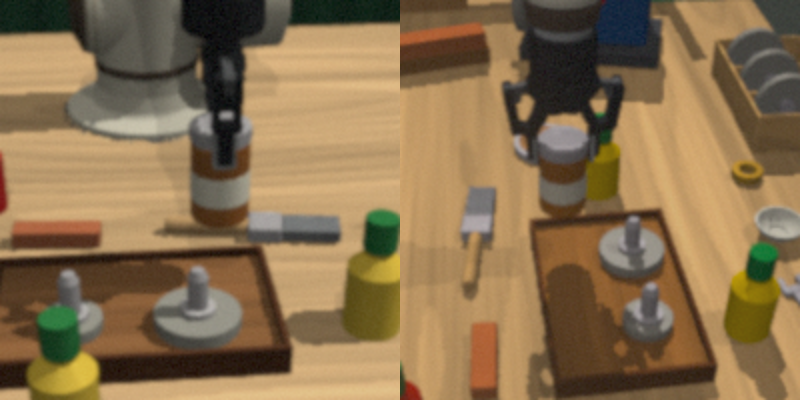

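Emit:
arm_command:
  motion:
    - [0, [-0.4, 0.06, 0], [0, 0, 0]]
    - [0, [-0.7, 0.04, 0], [0, 0, 0]]
    - [0, [-0.9, 0.04, 0], [0, 0, 0]]
    - [0, [-0.9, 0.04, 0], [0, 0, 0]]
    - [0, [-0.9, 0.04, 0], [0, 0, 0]]
    - [0, [-0.9, 0.04, 0], [0, 0, 0]]
    - [0, [-0.7, 0.04, 0], [0, 0, 0]]
    - [0, [-0.39, 0.04, 0], [0, 0, 0]]
    - [0, [0, 0, 0.3], [0, 0, 0]]
    - [0, [0, 0, 0.5], [0, 0, 0]]
    - [0, [0, 0, 0.4], [0, 0, 0]]
    - [0, [0, 0, 0.15], [0, 0, 0]]

```text
time: 24.28
ee_pos: [0.5181, -0.2833, 0.0346]
tcp_rot: [-179.8, -0.1, 90.0]
wrist_force: [-0.3, 0.6, -2.7]
opening: 0.0584
```

Emit:
arm_command:
  motion:
    - [0, [0, 0, 0.05], [0, 0, 0]]
    - [0, [0, 0, 0.04], [0, 0, 0]]
    - [0, [0, 0, 0.02], [0, 0, 0]]
    - [0, [0, 0, 0.01], [0, 0, 0]]
    - [0, [0, 0, 0], [0, 0, 0]]

```text
time: 24.9
ee_pos: [0.5196, -0.2855, 0.0312]
tcp_rot: [179.9, 0.1, 90.0]
wrist_force: [-2.1, -0.0, 5.4]
opening: 0.0591
```

Emit:
arm_command:
  motion:
    - [1, [0, 0, 0], [0, 0, 0]]
    - [1, [0, 0, 0], [0, 0, 0]]
    - [1, [0, 0, 0], [0, 0, 0]]
    - [1, [0, 0, 0], [0, 0, 0]]
    - [1, [0, 0, 0], [0, 0, 0]]
    - [1, [0, 0, -0.3], [0, 0, 0]]
    - [1, [0, 0, -0.7], [0, 0, 0]]
    - [1, [0, 0, -0.8], [0, 0, 0]]
    - [1, [0, 0, -0.51], [0, 0, 0]]

```text
time: 26.02
ee_pos: [0.5197, -0.2854, 0.1727]
tcp_rot: [179.8, 0.1, 90.0]
wrist_force: [0.4, 0.3, -0.9]
opening: 0.0854
```

Emit:
arm_command:
  motion:
    - [1, [0.54, 0.16, 0], [0, 0, 0]]
    - [1, [0.8, 0.25, 0], [0, 0, 0]]
    - [1, [0.8, 0.25, 0], [0, 0, 0]]
    - [1, [0.8, 0.25, 0], [0, 0, 0]]
    - [1, [0.4, 0.15, 0], [0, 0, 0]]
    - [1, [0, 0, 0], [0, 0, 0]]
    - [1, [0, 0, 0], [0, 0, 0]]

```text
time: 26.9
ee_pos: [0.5828, -0.0854, 0.1694]
tcp_rot: [180.0, 0.0, 90.0]
wrist_force: [0.7, -0.2, -0.3]
opening: 0.0855
```

```bash
python3 - <<'E'
from workcell import bot, viewer
from h import *
o=bot.get_obs();c=viewer.calibration("wrist");w=viewer.camera("wrist");a=viewer.camera("scene")
print(o["ee_pos"],o["tcp_rot"],o["opening"],o["wrist_force"])
cv2.imwrite("pics/w11.png",w);cv2.imwrite("pics/p11.png",a)
import json
json.dump({k:(np.array(v).tolist()) for k,v in c.items()},open("w11.json","w"))
E
```

```text
[ 0.58278161 -0.08536295  0.16935424] [1.79964312e+02 2.12018886e-02 8.99671133e+01] 0.0854909307172204 [ 0.73026566 -0.18208639 -0.28520326]
```

View pics/w11.png

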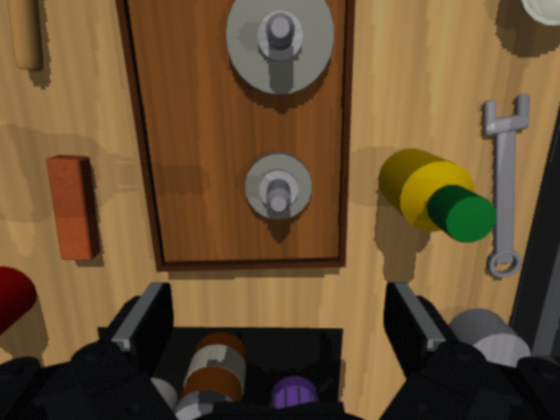

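View pics/p11.png

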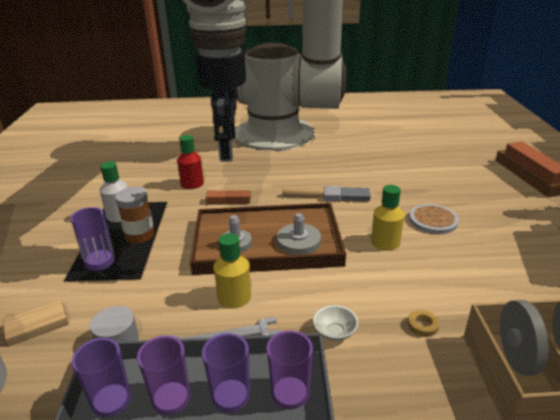

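All three vessels stand on the mat, at (115,205), (135,215) and (92,240) in the scene view. The small wheel's nose (278,200 in the wrist view) is centred. Descend partway and check.

Emit:
arm_command:
  motion:
    - [1, [0, 0, 0.4], [0, 0, 0]]
    - [1, [0, 0, 0.7], [0, 0, 0]]
    - [1, [0, 0, 0.6], [0, 0, 0]]
    - [1, [0, 0, 0.4], [0, 0, 0]]
    - [1, [0, 0, 0.22], [0, 0, 0]]
    - [1, [0, 0, 0], [0, 0, 0]]

```text
time: 27.75
ee_pos: [0.5824, -0.0853, 0.029]
tcp_rot: [-179.9, -0.0, 89.9]
wrist_force: [-0.1, 0.1, 0.5]
opening: 0.0859
```

```bash
python3 - <<'E'
from workcell import bot, viewer
from h import *
a=viewer.camera("scene");b=viewer.camera("side");o=bot.get_obs();print(o["ee_pos"])
cv2.imwrite("pics/p12.png",np.hstack([cv2.resize(a[150:280,180:310],(400,400),interpolation=2),cv2.resize(b[150:280,270:400],(400,400),interpolation=2)]))
E
```

```text
[ 0.58340437 -0.08518144  0.03058523]
```

View pics/p12.png

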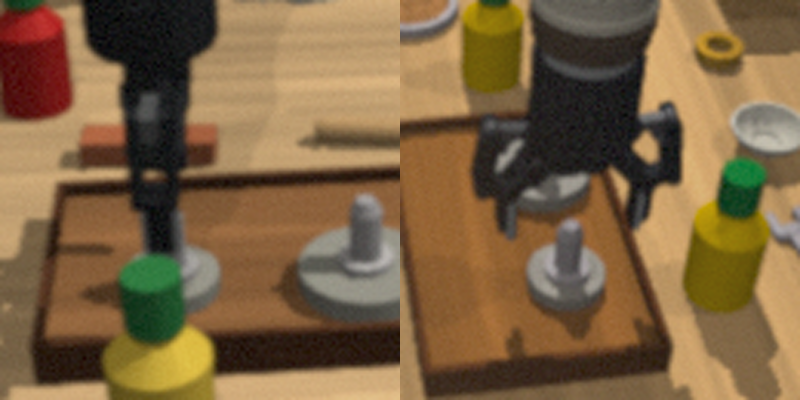

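```bash
python3 - <<'E'
from workcell import bot, viewer
from h import *
import json
c=json.load(open("w11.json"))
print("nose",plane(c,278.5,206,.082),"disc",plane(c,278.5,187,.034), "lw",plane(c,280,24,.082))
S=viewer.calibration("scene")
for y in(-.08,-.085,-.09):print(proj(S,(.64,y,.078)),proj(S,(.583,y,.082)))
w=viewer.camera("wrist");cv2.imwrite("pics/w13.png",w)
a=cv2.imread("pics/p12.png")
E
```

```text
nose [ 0.58386356 -0.08776093  0.082     ] disc [ 0.58394674 -0.08532265  0.034     ] lw [0.58478813 0.03608462 0.082     ]
[235.08413096 235.38466777] [236.2996932  215.82994481]
[232.21908709 235.49140272] [233.58676453 215.92858891]
[229.35340991 235.59810531] [230.8732568  216.02724285]
```

View pics/w13.png

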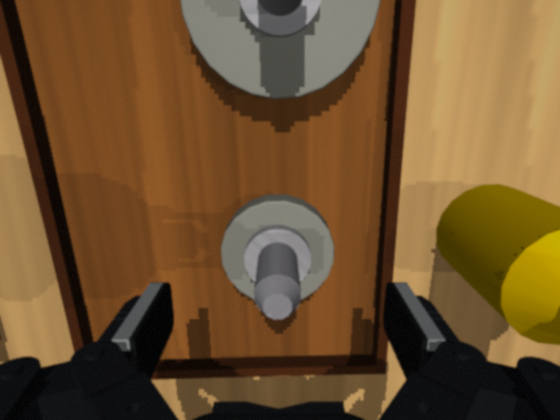

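Emit:
arm_command:
  motion:
    - [1, [0, 0, 0.15], [0, 0, 0]]
    - [1, [0, 0, 0.14], [0, 0, 0]]
    - [1, [0, 0, 0], [0, 0, 0]]
    - [0.45, [0, 0, 0], [0, 0, 0]]
    - [0.45, [0, 0, 0], [0, 0, 0]]
    - [0.45, [0, 0, 0], [0, 0, 0]]
    - [0.45, [0, 0, 0], [0, 0, 0]]

```text
time: 28.78
ee_pos: [0.5829, -0.0848, 0.0121]
tcp_rot: [180.0, 0.0, 90.0]
wrist_force: [0.3, 0.0, -0.3]
opening: 0.0385
```

```bash
python3 - <<'E'
from workcell import bot, viewer
from h import *
a=viewer.camera("scene");b=viewer.camera("side");o=bot.get_obs();print(o["ee_pos"],o["wrist_force"])
cv2.imwrite("pics/p14.png",np.hstack([cv2.resize(a[150:280,180:310],(400,400),interpolation=2),cv2.resize(b[150:280,270:400],(400,400),interpolation=2)]))
E
```

```text
[ 0.58289917 -0.08482321  0.01203579] [-0.39482105 -0.07746071  0.68274733]
```

View pics/p14.png

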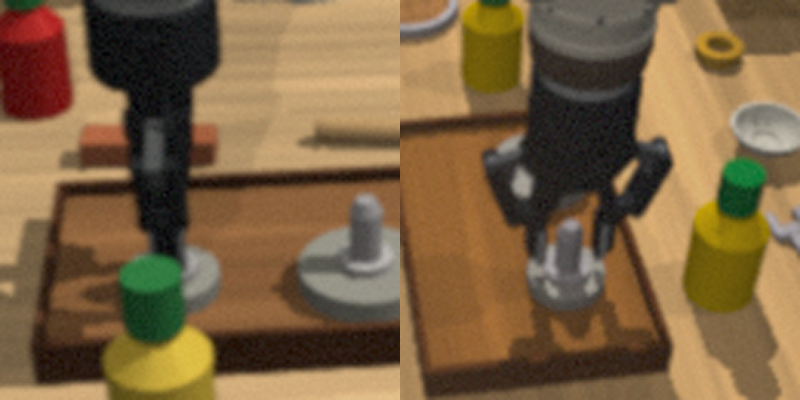

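Emit:
arm_command:
  motion:
    - [0, [0, 0, 0], [0, 0, 0]]
    - [0, [0, 0, 0], [0, 0, 0]]
    - [0, [0, 0, 0], [0, 0, 0]]
    - [0, [0, 0, 0], [0, 0, 0]]
    - [0, [0, 0, 0], [0, 0, 0]]

```text
time: 29.5
ee_pos: [0.583, -0.0848, 0.0121]
tcp_rot: [180.0, 0.0, 90.0]
wrist_force: [1.1, 0.1, 2.0]
opening: 0.0186
```

Emit:
arm_command:
  motion:
    - [0, [0, 0, 0], [0, 0, 0]]
    - [0, [0, 0, -0.2], [0, 0, 0]]
    - [0, [0, 0, -0.4], [0, 0, 0]]
    - [0, [0, 0, -0.6], [0, 0, 0]]
    - [0, [0, 0, -0.6], [0, 0, 0]]
    - [0, [0, 0, -0.2], [0, 0, 0]]
    - [0, [0, 0, 0], [0, 0, 0]]
  newtons: 60

```text
time: 30.38
ee_pos: [0.583, -0.0848, 0.1319]
tcp_rot: [180.0, 0.0, 90.0]
wrist_force: [0.1, 0.3, -3.9]
opening: 0.0182
```

```bash
python3 - <<'E'
from workcell import bot, viewer
from h import *
w=viewer.camera("wrist");cv2.imwrite("pics/w15.png",w)
a=viewer.camera("scene");b=viewer.camera("side");o=bot.get_obs();print(o["ee_pos"],o["wrist_force"])
cv2.imwrite("pics/p15.png",np.hstack([cv2.resize(a[100:280,170:350],(400,400),interpolation=2),cv2.resize(b[100:280,220:400],(400,400),interpolation=2)]))
E
```

```text
[ 0.58210249 -0.08470601  0.13009511] [ 0.07375756  0.24487734 -3.78227664]
```

View pics/p15.png

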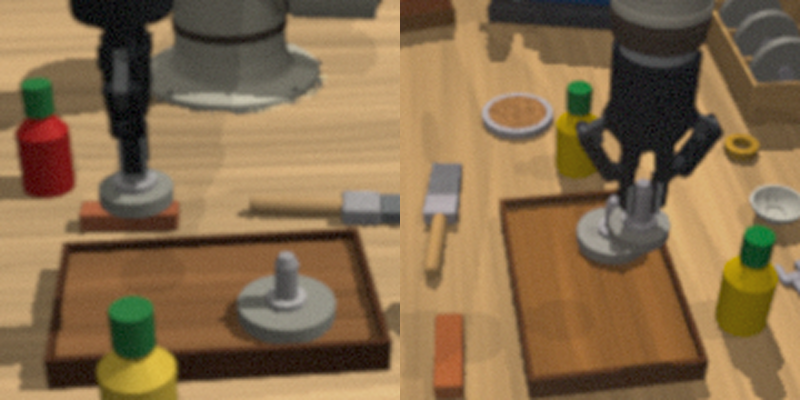

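View pics/w15.png

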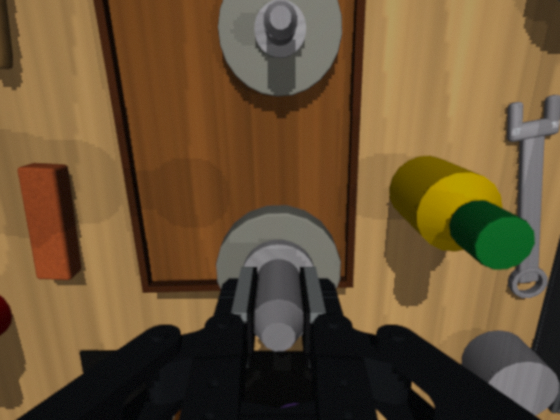

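Emit:
arm_command:
  motion:
    - [0, [0.4, -0.2, 0], [0, 0, 0]]
    - [0, [0.7, -0.3, 0], [0, 0, 0]]
    - [0, [0.8, -0.3, 0], [0, 0, 0]]
    - [0, [0.8, -0.3, 0], [0, 0, 0]]
    - [0, [0.8, -0.3, 0], [0, 0, 0]]
    - [0, [0.7, -0.3, 0], [0, 0, 0]]
    - [0, [0.4, -0.18, 0], [0, 0, 0]]
    - [0, [0.15, 0, 0], [0, 0, 0]]
    - [0, [0, 0, 0], [0, 0, 0]]
    - [0, [0, 0, 0], [0, 0, 0]]

```text
time: 31.78
ee_pos: [0.4705, 0.1994, 0.1316]
tcp_rot: [-180.0, 0.0, 89.9]
wrist_force: [0.4, -0.6, -3.5]
opening: 0.0179
```

```bash
python3 - <<'E'
from workcell import bot, viewer
from h import *
import json
o=bot.get_obs();c=viewer.calibration("wrist");w=viewer.camera("wrist")
print(o["ee_pos"],o["opening"]);cv2.imwrite("pics/w16.png",w)
json.dump({k:(np.array(v).tolist()) for k,v in c.items()},open("w16.json","w"))
E
```

```text
[0.47046839 0.19938115 0.13157989] 0.017947064096264606
```

View pics/w16.png

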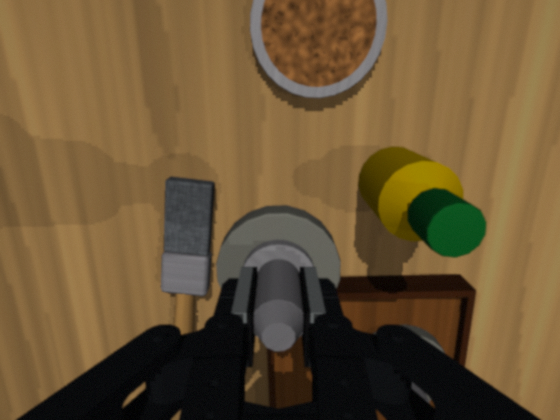

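```bash
python3 - <<'E'
from h import *
import json
c=json.load(open("w16.json"))
for p in[(318,97),(250,27),(387,27),(318.5,27),(278.5,335)]:print(p,plane(c,*p,.012))
im=cv2.imread("pics/w16.png")
E
```

```text
(318, 97) [0.50206663 0.27523994 0.012     ]
(250, 27) [0.45071482 0.32365574 0.012     ]
(387, 27) [0.5504573 0.3232575 0.012    ]
(318.5, 27) [0.50067017 0.32358277 0.012     ]
(278.5, 335) [0.47136893 0.05646875 0.012     ]
```

Emit:
arm_command:
  motion:
    - [0, [0.4, 0.1, 0], [0, 0, 0]]
    - [0, [0.7, 0.17, 0], [0, 0, 0]]
    - [0, [0.6, 0.14, 0], [0, 0, 0]]
    - [0, [0.32, 0.08, 0], [0, 0, 0]]
    - [0, [0.1, 0.01, 0], [0, 0, 0]]
    - [0, [0, 0, 0.3], [0, 0, 0]]
    - [0, [0, 0, 0.6], [0, 0, 0]]
    - [0, [0, 0, 0.6], [0, 0, 0]]
    - [0, [0, 0, 0.4], [0, 0, 0]]
    - [0, [0, 0, 0.12], [0, 0, 0]]
    - [0, [0, 0, 0], [0, 0, 0]]
    - [0, [0, 0, 0], [0, 0, 0]]

```text
time: 33.33
ee_pos: [0.5009, 0.3276, 0.012]
tcp_rot: [179.9, -0.1, 90.0]
wrist_force: [0.8, -0.3, -2.9]
opening: 0.0183
```

```bash
python3 - <<'E'
from workcell import bot, viewer
from h import *
a=viewer.camera("scene");b=viewer.camera("side");w=viewer.camera("wrist");cv2.imwrite("pics/w17.png",w)
cv2.imwrite("pics/p17.png",np.hstack([cv2.resize(a[160:260,370:500],(400,308),interpolation=2),cv2.resize(b[90:190,220:350],(400,308),interpolation=2)]))
E
```

```text
(no output)
```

View pics/p17.png

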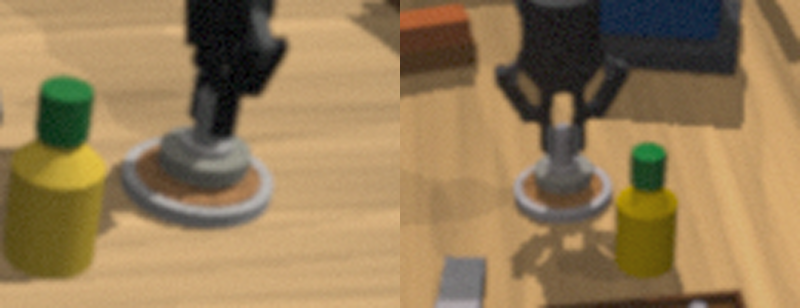

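View pics/w17.png

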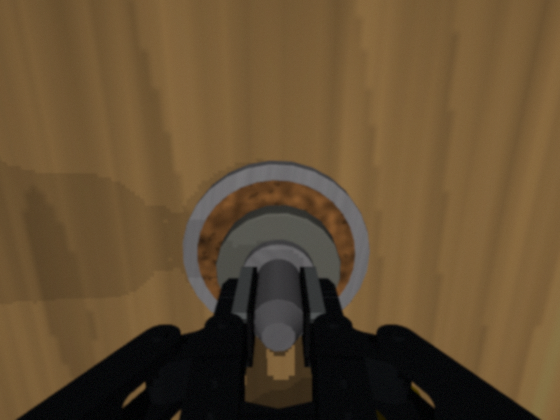

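Emit:
arm_command:
  motion:
    - [0, [0, 0, 0.06], [0, 0, 0]]
    - [0, [0, 0, 0.05], [0, 0, 0]]
    - [0, [0, 0, 0.02], [0, 0, 0]]
    - [0, [0, 0, 0], [0, 0, 0]]

```text
time: 33.98
ee_pos: [0.5003, 0.3275, 0.0042]
tcp_rot: [180.0, -0.0, 90.0]
wrist_force: [-3.8, -2.6, 7.0]
opening: 0.0186
```

Contact at the expected height. Release and rise.

Emit:
arm_command:
  motion:
    - [1, [0, 0, 0], [0, 0, 0]]
    - [1, [0, 0, 0], [0, 0, 0]]
    - [1, [0, 0, 0], [0, 0, 0]]
    - [1, [0, 0, 0], [0, 0, 0]]
    - [1, [0, 0, 0], [0, 0, 0]]
    - [1, [0, 0, -0.3], [0, 0, 0]]
    - [1, [0, 0, -0.6], [0, 0, 0]]
    - [1, [0, 0, -0.8], [0, 0, 0]]
    - [1, [0, 0, -0.8], [0, 0, 0]]
    - [1, [0, 0, -0.5], [0, 0, 0]]
    - [1, [0, 0, 0], [0, 0, 0]]
  newtons: 40

```text
time: 35.35
ee_pos: [0.5013, 0.3281, 0.1872]
tcp_rot: [179.7, -0.2, 90.0]
wrist_force: [-0.6, 0.6, -1.7]
opening: 0.0853
```

```bash
python3 - <<'E'
from workcell import bot, viewer
from h import *
o=bot.get_obs();c=viewer.calibration("wrist");w=viewer.camera("wrist");cv2.imwrite("pics/w18.png",w)
print(o["ee_pos"],o["opening"])
import json
json.dump({k:(np.array(v).tolist()) for k,v in c.items()},open("w18.json","w"))
E
```

```text
[0.50126533 0.32806937 0.18718784] 0.08534920954179985
```

View pics/w18.png

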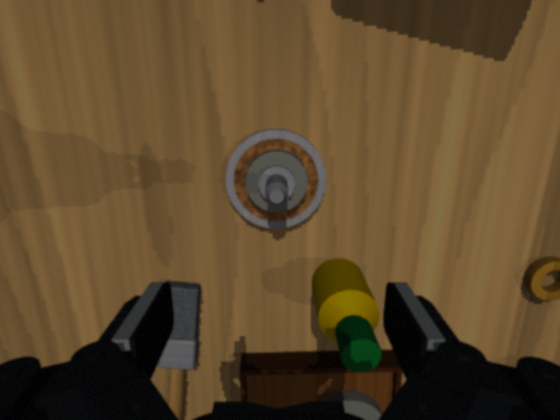

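The wheel sits concentric on the pad: disc centre (276,181), pad centre (276,179). Next the jar goes back.

Emit:
arm_command:
  motion:
    - [1, [-0.4, 0.02, 0], [0, 0, 0]]
    - [1, [-0.9, 0.03, 0], [0, 0, 0]]
    - [1, [-0.9, 0.03, 0], [0, 0, 0]]
    - [1, [-0.9, 0.03, 0], [0, 0, 0]]
    - [1, [-0.9, 0.03, 0], [0, 0, 0]]
    - [1, [-0.9, 0.03, 0], [0, 0, 0]]
    - [1, [-0.9, 0.03, 0], [0, 0, 0]]
    - [1, [-0.9, 0.03, 0], [0, 0, 0]]
    - [1, [-0.9, 0.03, 0], [0, 0, 0]]
    - [1, [-0.9, 0.03, 0], [0, 0, 0]]
    - [1, [-0.9, 0.02, 0], [0, 0, 0]]
    - [1, [-0.7, 0.01, 0], [0, 0, 0]]

```text
time: 36.9
ee_pos: [0.5174, -0.2811, 0.1819]
tcp_rot: [-179.9, -0.0, 89.9]
wrist_force: [0.9, 1.1, -0.2]
opening: 0.0855
```

Emit:
arm_command:
  motion:
    - [1, [-0.12, 0, 0], [0, 0, 0]]
    - [1, [0, 0, 0], [0, 0, 0]]

```text
time: 37.15
ee_pos: [0.5182, -0.2859, 0.1822]
tcp_rot: [-179.9, -0.1, 89.9]
wrist_force: [-0.2, -0.3, 0.2]
opening: 0.0852
```

Emit:
arm_command:
  motion:
    - [1, [0, 0.02, 0.4], [0, 0, 0]]
    - [1, [0, 0, 0.7], [0, 0, 0]]
    - [1, [0, 0, 0.7], [0, 0, 0]]
    - [1, [0, 0, 0.5], [0, 0, 0]]
    - [1, [0, 0, 0.2], [0, 0, 0]]
    - [1, [0, 0, 0.02], [0, 0, 0]]
    - [1, [0, 0, 0], [0, 0, 0]]

```text
time: 38.02
ee_pos: [0.5211, -0.2859, 0.0333]
tcp_rot: [179.9, 0.1, 90.0]
wrist_force: [-0.3, -0.2, 1.1]
opening: 0.0853
```

Emit:
arm_command:
  motion:
    - [0, [0, 0, 0], [0, 0, 0]]
    - [0, [0, 0, 0], [0, 0, 0]]
    - [0, [0, 0, 0], [0, 0, 0]]
    - [0, [0, 0, 0], [0, 0, 0]]
    - [0, [0, 0, 0], [0, 0, 0]]
    - [0, [0, 0, 0], [0, 0, 0]]

```text
time: 38.78
ee_pos: [0.5208, -0.2862, 0.0331]
tcp_rot: [179.9, 0.1, 90.0]
wrist_force: [-2.4, 0.5, 5.1]
opening: 0.0588
```

Emit:
arm_command:
  motion:
    - [0, [0, 0, -0.2], [0, 0, 0]]
    - [0, [0, 0, -0.4], [0, 0, 0]]
    - [0, [0, 0, -0.4], [0, 0, 0]]
    - [0, [0, 0, -0.2], [0, 0, 0]]
    - [0, [0.4, -0.06, 0], [0, 0, 0]]
    - [0, [0.7, -0.05, 0], [0, 0, 0]]
    - [0, [0.9, -0.05, 0], [0, 0, 0]]
    - [0, [0.9, -0.05, 0], [0, 0, 0]]
    - [0, [0.9, -0.05, 0], [0, 0, 0]]
    - [0, [0.9, -0.05, 0], [0, 0, 0]]
    - [0, [0.7, -0.03, 0], [0, 0, 0]]
    - [0, [0.4, -0.02, 0], [0, 0, 0]]

```text
time: 40.28
ee_pos: [0.4984, 0.0642, 0.1036]
tcp_rot: [-180.0, -0.0, 90.1]
wrist_force: [-0.0, 0.6, -2.5]
opening: 0.0587
```

Emit:
arm_command:
  motion:
    - [0, [0, 0, 0], [0, 0, 0]]
    - [0, [0, 0, 0.3], [0, 0, 0]]
    - [0, [0, 0, 0.35], [0, 0, 0]]
    - [0, [0, 0, 0.15], [0, 0, 0]]
    - [0, [0, 0, 0], [0, 0, 0]]

```text
time: 40.9
ee_pos: [0.4984, 0.0615, 0.0548]
tcp_rot: [-179.9, 0.0, 89.9]
wrist_force: [0.8, -0.4, -4.2]
opening: 0.0589
```

Emit:
arm_command:
  motion:
    - [0, [0, 0.01, 0.05], [0, 0, 0]]
    - [0, [0, 0, 0.04], [0, 0, 0]]
    - [0, [0, 0, 0.02], [0, 0, 0]]
    - [0, [0, 0, 0], [0, 0, 0]]

```text
time: 41.4
ee_pos: [0.4997, 0.0623, 0.0494]
tcp_rot: [180.0, -0.0, 90.0]
wrist_force: [0.4, 0.1, -3.1]
opening: 0.0585
```

Emit:
arm_command:
  motion:
    - [0, [0, 0, 0.02], [0, 0, 0]]
    - [0, [0, 0, 0.01], [0, 0, 0]]
    - [0, [0, 0, 0], [0, 0, 0]]

```text
time: 41.78
ee_pos: [0.4997, 0.0624, 0.0491]
tcp_rot: [179.9, -0.0, 90.0]
wrist_force: [-5.4, -0.1, 9.4]
opening: 0.0588
```

Emit:
arm_command:
  motion:
    - [1, [0, 0, 0], [0, 0, 0]]
    - [1, [0, 0, 0], [0, 0, 0]]
    - [1, [0, 0, 0], [0, 0, 0]]
    - [1, [0, 0, 0], [0, 0, 0]]
    - [1, [0, 0, 0], [0, 0, 0]]
    - [1, [0, 0, -0.4], [0, 0, 0]]
    - [1, [0, 0, -0.7], [0, 0, 0]]
    - [1, [0, 0, -0.7], [0, 0, 0]]
    - [1, [0, 0, -0.2], [0, 0, 0]]
    - [1, [-0.5, -0.08, 0], [0, 0, 0]]
    - [1, [-0.9, -0.14, 0], [0, 0, 0]]
    - [1, [-0.9, -0.14, 0], [0, 0, 0]]

```text
time: 43.28
ee_pos: [0.4773, -0.0769, 0.1664]
tcp_rot: [-179.9, -0.0, 90.0]
wrist_force: [1.0, 0.1, -0.2]
opening: 0.0852
```

Emit:
arm_command:
  motion:
    - [1, [-0.9, -0.14, 0], [0, 0, 0]]
    - [1, [-0.9, -0.14, 0], [0, 0, 0]]
    - [1, [-0.9, -0.14, 0], [0, 0, 0]]
    - [1, [-0.9, -0.14, 0], [0, 0, 0]]
    - [1, [-0.6, -0.1, 0], [0, 0, 0]]
    - [1, [-0.3, -0.06, 0], [0, 0, 0]]
    - [1, [0, 0, 0], [0, 0, 0]]

```text
time: 44.15
ee_pos: [0.4341, -0.3461, 0.1666]
tcp_rot: [-179.9, -0.1, 89.9]
wrist_force: [-0.2, -0.3, 0.8]
opening: 0.0853
```

```bash
python3 - <<'E'
from workcell import bot, viewer
from h import *
a=viewer.camera("scene");cv2.imwrite("pics/s20.png",a)
E
```

```text
(no output)
```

View pics/s20.png

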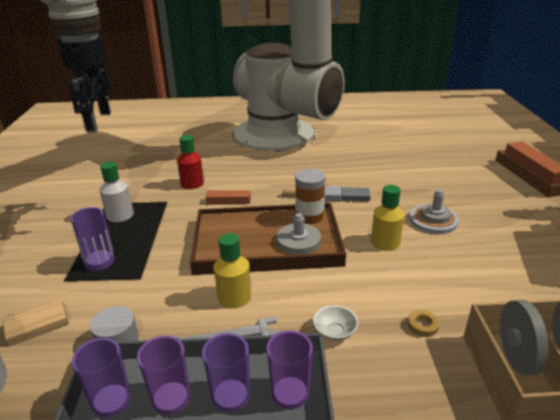

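The jar is back, with its lid at (310,175) as at the start, and the wheel is on the pad at (436,210). Bottle next.

Emit:
arm_command:
  motion:
    - [1, [0, 0.01, 0.4], [0, 0, 0]]
    - [1, [0, 0, 0.6], [0, 0, 0]]
    - [1, [0, 0, 0.5], [0, 0, 0]]
    - [1, [0, 0, 0.25], [0, 0, 0]]
    - [1, [0, 0, 0.08], [0, 0, 0]]
    - [1, [0, 0, 0], [0, 0, 0]]
    - [0, [0, 0, 0], [0, 0, 0]]
    - [0, [0, 0, 0], [0, 0, 0]]
    - [0, [0, 0, 0], [0, 0, 0]]
    - [0, [0, 0, 0], [0, 0, 0]]
    - [0, [0, 0, 0], [0, 0, 0]]
    - [0, [0, 0, 0], [0, 0, 0]]

```text
time: 45.7
ee_pos: [0.4354, -0.346, 0.0581]
tcp_rot: [180.0, 0.0, 90.0]
wrist_force: [0.0, 0.2, 5.8]
opening: 0.0317
```

Emit:
arm_command:
  motion:
    - [0, [0, 0, 0], [0, 0, 0]]
    - [0, [0, 0, 0], [0, 0, 0]]

```text
time: 45.95
ee_pos: [0.4354, -0.346, 0.0581]
tcp_rot: [180.0, 0.0, 90.0]
wrist_force: [0.6, 0.8, 5.7]
opening: 0.0318
```

Emit:
arm_command:
  motion:
    - [0, [0, 0, -0.2], [0, 0, 0]]
    - [0, [0, 0, -0.4], [0, 0, 0]]
    - [0, [0, 0, -0.4], [0, 0, 0]]
    - [0, [0, 0, -0.2], [0, 0, 0]]
    - [0, [0.4, 0.14, 0], [0, 0, 0]]
    - [0, [0.6, 0.14, 0], [0, 0, 0]]
    - [0, [0.8, 0.14, 0], [0, 0, 0]]
    - [0, [0.8, 0.14, 0], [0, 0, 0]]
    - [0, [0.8, 0.14, 0], [0, 0, 0]]
    - [0, [0.8, 0.14, 0], [0, 0, 0]]
    - [0, [0.7, 0.14, 0], [0, 0, 0]]
    - [0, [0.46, 0.14, 0], [0, 0, 0]]

```text
time: 47.45
ee_pos: [0.5023, -0.0223, 0.1293]
tcp_rot: [-180.0, -0.0, 90.0]
wrist_force: [0.5, 0.0, -1.8]
opening: 0.032
```

Emit:
arm_command:
  motion:
    - [0, [0, 0, 0], [0, 0, 0]]
    - [0, [0, 0, 0.3], [0, 0, 0]]
    - [0, [0, 0, 0.35], [0, 0, 0]]
    - [0, [0, 0, 0.15], [0, 0, 0]]
    - [0, [0, 0, 0.05], [0, 0, 0]]
    - [0, [0, 0, 0], [0, 0, 0]]

```text
time: 48.2
ee_pos: [0.5026, -0.0245, 0.0788]
tcp_rot: [180.0, 0.0, 89.9]
wrist_force: [-0.3, 0.0, -2.2]
opening: 0.0318
```

Emit:
arm_command:
  motion:
    - [0, [0, 0, 0.04], [0, 0, 0]]
    - [0, [0, 0, 0.03], [0, 0, 0]]
    - [0, [0, 0, 0.02], [0, 0, 0]]
    - [0, [0, 0, 0], [0, 0, 0]]

```text
time: 48.7
ee_pos: [0.5028, -0.0242, 0.0741]
tcp_rot: [179.9, 0.0, 90.0]
wrist_force: [-1.6, 0.9, 5.9]
opening: 0.0321
```

Emit:
arm_command:
  motion:
    - [1, [0, 0, 0], [0, 0, 0]]
    - [1, [0, 0, 0], [0, 0, 0]]
    - [1, [0, 0, 0], [0, 0, 0]]
    - [1, [0, 0, 0], [0, 0, 0]]
    - [1, [0, 0, 0], [0, 0, 0]]
    - [1, [0, 0, -0.4], [0, 0, 0]]
    - [1, [0, 0, -0.7], [0, 0, 0]]
    - [1, [0, 0, -0.5], [0, 0, 0]]
    - [1, [0, 0, -0.17], [0, 0, 0]]
    - [1, [-0.5, 0.15, 0], [0, 0, 0]]
    - [1, [-0.8, 0.25, 0], [0, 0, 0]]
    - [1, [-0.8, 0.25, 0], [0, 0, 0]]

```text
time: 50.2
ee_pos: [0.5415, -0.1513, 0.1783]
tcp_rot: [-179.9, -0.0, 90.0]
wrist_force: [1.1, 0.1, -0.2]
opening: 0.085
```

Emit:
arm_command:
  motion:
    - [1, [-0.8, 0.25, 0], [0, 0, 0]]
    - [1, [-0.8, 0.25, 0], [0, 0, 0]]
    - [1, [-0.8, 0.25, 0], [0, 0, 0]]
    - [1, [-0.5, 0.15, 0], [0, 0, 0]]
    - [1, [-0.26, 0.07, 0], [0, 0, 0]]
    - [1, [0, 0, 0], [0, 0, 0]]
    - [1, [0, 0, 0], [0, 0, 0]]

```text
time: 51.08
ee_pos: [0.5993, -0.3391, 0.1788]
tcp_rot: [-180.0, -0.0, 90.0]
wrist_force: [-0.4, 0.8, 0.2]
opening: 0.0856
```

```bash
python3 - <<'E'
from workcell import bot, viewer
from h import *
w=viewer.camera("wrist");a=viewer.camera("scene");print(bot.get_obs()["ee_pos"])
cv2.imwrite("pics/p22.png",np.hstack([cv2.resize(w,(400,300)),cv2.resize(a[120:300,60:360],(400,300))]))
E
```

```text
[ 0.5994885  -0.3389199   0.17948958]
```

View pics/p22.png

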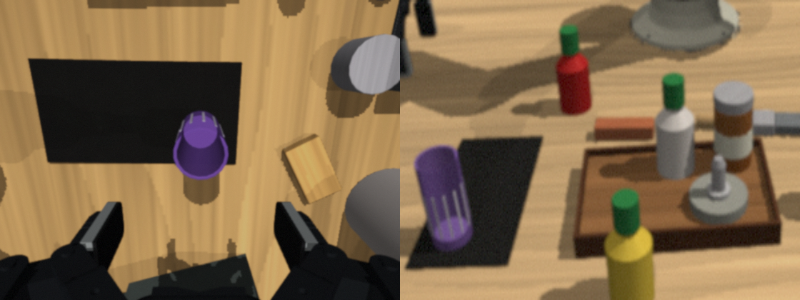

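The tumbler is centred between the jaws, at (200,155) in the mosaic. Bottle and jar are back in place.

Emit:
arm_command:
  motion:
    - [1, [-0.01, 0, 0.4], [0, 0, 0]]
    - [1, [0, 0, 0.6], [0, 0, 0]]
    - [1, [0, 0, 0.6], [0, 0, 0]]
    - [1, [0, 0, 0.4], [0, 0, 0]]
    - [1, [0, 0, 0.2], [0, 0, 0]]
    - [1, [0, 0, 0.03], [0, 0, 0]]
    - [1, [0, 0, 0], [0, 0, 0]]
    - [0, [0, 0, 0], [0, 0, 0]]
    - [0, [0, 0, 0], [0, 0, 0]]
    - [0, [0, 0, 0], [0, 0, 0]]
    - [0, [0, 0, 0], [0, 0, 0]]
    - [0, [0, 0, 0], [0, 0, 0]]

```text
time: 52.68
ee_pos: [0.6001, -0.3407, 0.0468]
tcp_rot: [179.9, 0.1, 90.0]
wrist_force: [0.4, -0.5, 5.6]
opening: 0.0544
```

Emit:
arm_command:
  motion:
    - [0, [0, 0, 0], [0, 0, 0]]
    - [0, [0, 0, 0], [0, 0, 0]]

```text
time: 52.92
ee_pos: [0.6001, -0.3407, 0.0468]
tcp_rot: [179.9, 0.0, 90.0]
wrist_force: [-0.4, 0.3, 5.1]
opening: 0.0539
```

Emit:
arm_command:
  motion:
    - [0, [0, 0, -0.2], [0, 0, 0]]
    - [0, [0, 0, -0.4], [0, 0, 0]]
    - [0, [0, 0, -0.4], [0, 0, 0]]
    - [0, [0, 0, -0.2], [0, 0, 0]]
    - [0, [0.3, -0.13, 0], [0, 0, 0]]
    - [0, [0.5, -0.21, 0], [0, 0, 0]]
    - [0, [0.6, -0.26, 0], [0, 0, 0]]
    - [0, [0.7, -0.3, 0], [0, 0, 0]]
    - [0, [0.7, -0.3, 0], [0, 0, 0]]
    - [0, [0.6, -0.25, 0], [0, 0, 0]]
    - [0, [0.34, -0.13, 0], [0, 0, 0]]
    - [0, [0, 0, 0], [0, 0, 0]]

```text
time: 54.42
ee_pos: [0.5047, -0.1151, 0.1178]
tcp_rot: [180.0, 0.0, 90.1]
wrist_force: [-0.7, 0.3, -2.0]
opening: 0.0542
```

Emit:
arm_command:
  motion:
    - [0, [0, 0, 0.3], [0, 0, 0]]
    - [0, [0, 0, 0.35], [0, 0, 0]]
    - [0, [0, 0, 0.15], [0, 0, 0]]
    - [0, [0, 0, 0.05], [0, 0, 0]]
    - [0, [0, 0, 0], [0, 0, 0]]

```text
time: 55.05
ee_pos: [0.505, -0.1163, 0.0667]
tcp_rot: [180.0, 0.0, 90.0]
wrist_force: [-0.5, -0.2, -3.2]
opening: 0.0543
```

Emit:
arm_command:
  motion:
    - [0, [0, 0, 0.04], [0, 0, 0]]
    - [0, [0, 0, 0.03], [0, 0, 0]]
    - [0, [0, 0, 0], [0, 0, 0]]
    - [0, [0, 0, 0], [0, 0, 0]]

```text
time: 55.55
ee_pos: [0.5051, -0.116, 0.0628]
tcp_rot: [180.0, 0.0, 90.0]
wrist_force: [1.0, 0.2, 1.2]
opening: 0.0541
```

Emit:
arm_command:
  motion:
    - [1, [0, 0, 0.01], [0, 0, 0]]
    - [1, [0, 0, 0], [0, 0, 0]]
    - [1, [0, 0, 0], [0, 0, 0]]
    - [1, [0, 0, 0], [0, 0, 0]]
    - [1, [0, 0, 0], [0, 0, 0]]
    - [1, [0, 0, -0.4], [0, 0, 0]]
    - [1, [0, 0, -0.8], [0, 0, 0]]
    - [1, [0, 0, -0.8], [0, 0, 0]]
    - [1, [0, 0, -0.8], [0, 0, 0]]
    - [1, [0, 0, -0.5], [0, 0, 0]]

```text
time: 56.8
ee_pos: [0.5051, -0.1161, 0.2623]
tcp_rot: [179.9, 0.0, 90.0]
wrist_force: [0.1, 0.3, -0.6]
opening: 0.0853
```

Emit:
arm_command:
  motion:
    - [1, [0.6, 0, 0], [0, 0, 0]]
    - [1, [0.54, -0.03, 0], [0, 0, 0]]
    - [1, [0, 0, 0], [0, 0, 0]]
    - [1, [0, 0, 0], [0, 0, 0]]

```text
time: 57.3
ee_pos: [0.5031, -0.0477, 0.2598]
tcp_rot: [-180.0, 0.0, 90.0]
wrist_force: [-0.1, -0.8, -0.5]
opening: 0.0855
```

```bash
python3 - <<'E'
from workcell import bot, viewer
from h import *
o=bot.get_obs();c=viewer.calibration("wrist");w=viewer.camera("wrist");a=viewer.camera("scene");b=viewer.camera("side")
print(o["ee_pos"],o["wrist_force"],o["opening"])
cv2.imwrite("pics/w30.png",w);cv2.imwrite("pics/s30.png",a);cv2.imwrite("pics/d30.png",b)
import json
json.dump({k:(np.array(v).tolist()) for k,v in c.items()},open("w30.json","w"))
E
```

```text
[ 0.50312363 -0.04774102  0.25975663] [-0.1179692  -0.83867996 -0.46635203] 0.08550735863831353
```

View pics/w30.png

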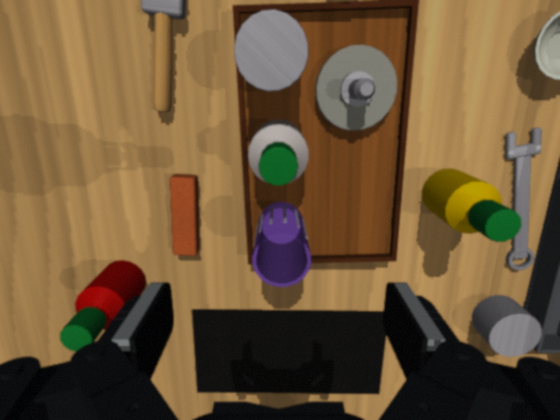

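View pics/s30.png

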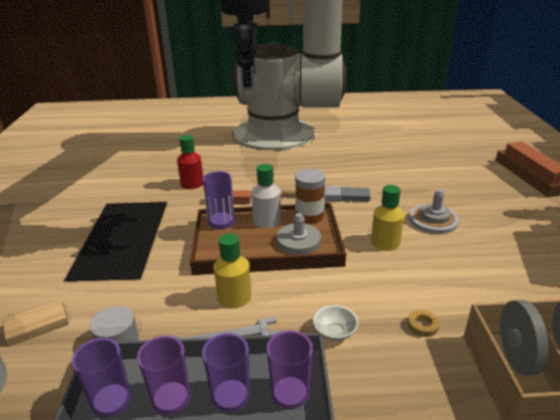

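```bash
python3 - <<'E'
from workcell import bot
from h import *
import json
c0=json.load(open("w1.json"));c=json.load(open("w30.json"))
a=cv2.imread("pics/w1.png");b=cv2.imread("pics/w30.png")
def cen(im,lo,hi,r,top):
    m=cv2.inRange(cv2.cvtColor(im,cv2.COLOR_BGR2HSV),lo,hi);z=np.zeros_like(m);z[r[0]:r[1],r[2]:r[3]]=255
    k=max(cv2.findContours(m&z,0,1)[0],key=cv2.contourArea);x,y,w,h=cv2.boundingRect(k);return x+w/2,(y+h-w/2 if top else y+h/2)
for n,lo,hi,r,z in[("bottle",(45,80,30),(85,255,255),(130,200,240,310),.142),("tumbler",(115,60,30),(150,255,255),(195,300,230,330),.125),("jar",(0,0,100),(180,40,255),(5,100,230,315),.118),("lwheel",(0,0,60),(180,50,255),(35,140,314,399),.036)]:
    t=n=="tumbler";p=plane(c0,*cen(a,lo,hi,r,t),z);q=plane(c,*cen(b,lo,hi,r,t),z);print(n,(q-p)[:2].round(4))
bot.job_done()
E
```

```text
bottle [ 0.0019 -0.0008]
tumbler [0.0008 0.0003]
jar [-0.0009  0.0008]
lwheel [-0.0005  0.0001]
the job is handed in; nothing more can be done
```

The job is done and handed in at about 57 s of the 138 s allowed; no verdict was reported. I parked the tumbler, bottle and jar on the mat, set the small wheel on the middle of the pad, and put the vessels back in the order jar, bottle, tumbler.

**Last checks:** In the wrist views from before and after, the bottle shifted about 2 mm, and the tumbler, jar and large wheel about 1 mm or less. After release the small wheel and the pad were concentric to about 2 px. Everything stood upright in the last scene picture, and the open gripper was well clear of everything.

**What disagreed:**
- **Fingertip height:** The pictures put the real fingertips about 35 mm above the reported TCP. My first close on the bottle therefore shut on top of the cap, with about 10 N on the wrist and no visible shift. The first tumbler grasp was also shallow, near its rim, but it held. I made every later grasp lower.
- **Camera heights:** Heights measured from the two fixed cameras came out 2–5 mm low on the things I handled, and about 10 mm low on the red and yellow bottles.

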